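Moisture check of coiled bamboo ware with the meter from the push-to-open box

ROBOT

A 6-joint arm with a two-finger parallel gripper is mounted at the origin on the work surface. World frame = base frame: x ahead of the robot, y to its left, z up, the work surface at z = 0. Lengths are in m, angles in rad, forces in N, time in s.
With the tool pointing down it reaches from about 0.325 to 0.775 m from the base axis. Payload 5.5 kg.
Tool frame: the origin (TCP) lies between the finger pads; the fingertips stand 25 mm ahead of it and the grasp point (between the pads) lies 6 mm ahead of it; z points along the fingers, y is the direction in which the jaws open and shut (so a half turn about z gives the same grasp; the last joint's range is limited). The gripper opens to 88 mm and grips with 3 to 60 N. Pads are 20 mm wide; open, the fingers measure 115 mm over their backs; the gripper's body (75 mm by 178 mm) begins 61 mm behind the grasp point.
Start: joints at [-1.393, 0.091, 1.231, -0, 1.82, -0.057], TCP at [0.14, -0.584, 0.227] pointing down, gripper open.
Joint ranges: [-2.87, 2.87], [-0.86, 2.18], [0.17, 2.46], [-1.51, 4.65], [0.06, 2.69], [-2.65, 2.65]. Speed limits (rad/s): [2.57, 2.57, 3.01, 3.14, 3.14, 3.14].

INTERFACE

Orientations are given as a unit quaternion [x, y, z, w].
In Python, from workcell import sense, read_camera, camera_params, hand_in gives the robot as it stands.
- The arm moves only by the tool apply_moves, never from a script. Its argument "plan" is a list of rows, each a list of 6 numbers: the shift along the tool's x, y, z in mm, then the turn, a rotation vector about the tool's x, y, z in rad. In form: [[x, y, z, wx, wy, wz], ...]. A call has 1 to 20 rows; each row shifts and turns the pose as measured when the row begins, along the tool's axes as they then stand; what a row does not reach is not made up. A row lasts 1/12 s, in which the tool goes at most 41.7 mm and 7.16 degrees, less where a joint would pass 70% of its speed; a pose out of reach is approached as far as the arm can. A call with a gripper value outside its range is refused whole. "fingers" is the closure, from 0 (fully open) to 1 (shut), set as the call begins (left out, the last holds). The fingers move at their own pace and stop on an object; the grip force is fixed at half the most. Time passes only in rows, so rows that do not move let the fingers close. It gives the time, the measured TCP pose, the force and the opening at its end, in the units of the state.
- sense(): the state, without advancing time (a new reading comes with each control period).
- read_camera(name): name is "scene" or "top"; returns the picture (420x560x3 uint8, red, green, blue); there is no depth.
- camera_params(name): a dict with "intrinsics" (3x3 intrinsics, pixels), "dist" ([k1, k2, p1, p2, k3] as OpenCV has them; the pictures are not rectified), "rvec" (rotation vector, rad) and "tvec" (3), from world to camera coordinates, as OpenCV has them. Camera axes: x right, y down, z forward; pixel columns grow to the right and rows downward; lengths in m; the calibration is good to about 2 mm. A picture is of the moment at which its call begins. camera_params takes no time and is no camera call.
- hand_in(): hands the job in, once; it reports no verdict.
The state is a dict: "time": time; "joints": joint angles; "qd": joint speeds; "tau": joint torques, N m; "position": TCP position; "ee_rot": TCP orientation; "wrist_force": force on the tool from outside, world axes, zero at the start; "ft_torque": the same for the moment, N m; "opening": opening from 0.0 (shut) to 1.0 (fully open).
Only numpy, scipy, OpenCV 4.12 (cv2) and the standard library are available. Lean on these libraries where they do the work, as an engineer would, in place of code of your own. Each camera call takes 0.05 s, during which the arm holds its last target.

TASK

Press the flap of the instrument box until its touch latch clicks, catch it so that it does not fly up, swing it fully open and take out the moisture meter. Hold the meter's spring foot gently on the dark core of each piece of bamboo ware that is on the bench, for about a second each, in the order of the drying log: flat plate, shallow lid, bowl, tall jar. Then stand the meter back in its pocket and press the flap gently shut until it latches, leaving the ware standing on the bench and the other things alone.

Things in the scene. Friction and masses are not known exactly. Their poses are not given: they have to be found in the camera images.
- chest: plywood instrument box, fixed, 170 mm deep (its x) x 230 mm wide (its y); 8 mm walls, front and sides 141 mm high. The top is one flap without handle. Origin at the centre of its underside; x away from the robot at yaw 0, y left, z up. Inside: the meter's pocket in the middle; latch parts near the front wall and under the flap, 75 mm left of the middle; a plunger 80 mm right, near the hinge
- flap (a joint): angle of the flap, rad: 0 (to 0.01) shut and latched (top face level, 158 mm above the bench), positive opening upward about the hinge on the box's far (+x) edge, 1.75 fully open, leaning back on its stop. Beyond 0.57 the hinge is stiff (0.16 N m) and the flap stays at any angle. To shut it, swing it down and press it to about -0.03 or lower; let up, it stays latched at 0
- flap_edge (a point): middle of the flap's free (near) edge, on its outer face; the flap is a plain board 172 mm from hinge to free edge, 230 mm wide, 8 mm thick. Push-push touch latch: pressed down here with 4 to 6 N it gives, clicks 6.5 mm down (joint -0.038) and stops at 9 mm (-0.052); when let up it is sprung open to about 0.57 rad (let go at once, it flies up at 8 rad/s)
- flap_hinge (a point): middle of the flap's hinge line, level with the underside of the shut flap, 150 mm above the bench, 85 mm beyond the box's centre
- pocket (a point): middle of the meter's pocket, at the top of its two ledges, 46 mm above the bench. The pocket is 38 mm (box x) x 52 mm (box y) inside, its walls reach 80 mm above the bench; the ledges left and right carry the meter's housing, the foot hangs in the slot between them
- meter: grey moisture meter, 0.17 kg: an upright housing 26 mm (its x) x 40 mm (its y) x 95 mm (z), rubber grips on its two 26 mm wide sides (+y, -y), a steel contact foot below. It starts standing in its pocket, top 141 mm above the bench, axes along the box's. Origin at the centre of the housing's underside, z up; the foot ends 30 mm below the origin
- probe_tip (a point): end of the meter's steel foot, 12 mm thick with a round end
- probe (a joint): how far the foot is pushed up into the housing, m: 0 free, stop at 0.008; spring 1.2 N at first touch, 4.4 N at the stop
- plate: coiled bamboo flat plate, lying base upward, 120 mm across at the bench and 14 mm high, loose, 0.1 to 0.3 kg; origin at the centre of its underside, z up. May be absent
- plate_spot (a point): the core of the coil: a dark disc 16 mm across in the middle of the flat plate's upturned base; this point is its centre, 14 mm above the bench. The reading is taken here
- lid: coiled bamboo shallow round lid with straight sides, lying base upward, 108 mm across at the bench and 30 mm high, loose, 0.1 to 0.3 kg; origin at the centre of its underside, z up. May be absent
- lid_spot (a point): the core of the coil: a dark disc 16 mm across in the middle of the shallow round lid's upturned base; this point is its centre, 30 mm above the bench. The reading is taken here
- bowl: coiled bamboo bowl, narrowing to 72 mm at the top, lying base upward, 112 mm across at the bench and 52 mm high, loose, 0.1 to 0.3 kg; origin at the centre of its underside, z up. May be absent
- bowl_spot (a point): the core of the coil: a dark disc 16 mm across in the middle of the bowl's upturned base; this point is its centre, 52 mm above the bench. The reading is taken here
- jar: coiled bamboo tall jar with straight sides, lying base upward, 84 mm across at the bench and 80 mm high, loose, 0.1 to 0.3 kg; origin at the centre of its underside, z up. May be absent
- jar_spot (a point): the core of the coil: a dark disc 16 mm across in the middle of the tall jar's upturned base; this point is its centre, 80 mm above the bench. The reading is taken here
- bowl_stack: bystander: stack of four open bowls, 106 mm across, 112 mm high; origin at the centre of its underside
- lacquer_tin: bystander: dark round tin, 72 mm across, 85 mm high; origin at the centre of its underside
- brush: bystander: flat wooden brush 200 mm long, lying on the bench; origin at the middle of its underside

How it is judged:
On the way, in this order (a step that is already met when the one before it is completed fails the run):
1. the flap has been sprung and swung fully open (beyond 1.3 rad) (value of joint flap above 1.3 rad), for 0.2 s.
2. the meter's foot is held on the core of the flat plate for half a second (distance between probe_tip and plate_spot below 0.012 m and contact force between meter and plate above 0.8 N), for 0.5 s.
3. the meter's foot is held on the core of the shallow round lid for half a second (distance between probe_tip and lid_spot below 0.012 m and contact force between meter and lid above 0.8 N), for 0.5 s.
4. the meter's foot is held on the core of the bowl for half a second (distance between probe_tip and bowl_spot below 0.012 m and contact force between meter and bowl above 0.8 N), for 0.5 s.
5. the meter's foot is held on the core of the tall jar for half a second (distance between probe_tip and jar_spot below 0.012 m and contact force between meter and jar above 0.8 N), for 0.5 s.
6. the meter stands in its pocket again, let go (horizontal distance between meter and pocket below 0.015 m and z of meter in the frame of chest below 0.052 m and angle between meter's own z axis and vertical below 0.2 rad and contact force between the fingers and meter below 0.1 N), for 0.2 s.
At the end, for the whole second after the job is handed in: the flap is shut and latched (within 0.02 rad of 0) and stays so; the meter stands upright in its pocket (within 15 mm, down on its ledges); every piece of ware lies base upward on the bench (value of joint flap between -0.02 and 0.02 rad and horizontal distance between meter and pocket below 0.015 m and z of meter in the frame of chest below 0.052 m and angle between meter's own z axis and vertical below 0.2 rad and angle between each of plate, lid, bowl, jar's own z axis and vertical below 0.1 rad and height (world z) of each of plate, lid, bowl, jar below 0.006 m); the robot touches nothing.
It fails at once if the flap flies up or slams (faster than 4 rad/s) (velocity of joint flap above 4 rad/s or velocity of joint flap below -4 rad/s).
It fails at once if a piece of ware is pressed harder than 30 N with the meter (contact force between meter and plate above 30 N or contact force between meter and lid above 30 N or contact force between meter and bowl above 30 N or contact force between meter and jar above 30 N).
It fails at once if a bystander is moved more than 30 mm (distance of any of bowl_stack, lacquer_tin, brush from where it was at the start of the episode above 0.03 m).
Of plate, lid, bowl, jar only 2 to 4 are there at a start; the rules pass over those that are not, and their reading is None.
At some moment in a run one of plate, lid, bowl, jar may be knocked a few centimetres aside while the robot is not near it.
It also fails if it takes over 192 s, if anything falls off the work surface, if the arm or the gripper's body presses on something with over 40 N, if the wrist force passes 120 N, or if a joint passes its speed limit or range.

## Working session

There is one attempt and no reset: what is moved stays moved. The work goes in short steps, Python scripts to look and compute and a tool call to move; the robot and the scene stay as the last step left them, time stands still between calls to the robot, and variables do not carry over. Pictures are saved under pics/ and viewed, and the job is handed in when it is done.

Besides the shell and the picture viewer there is one more tool, called in YAML: its name, and indented under it one key for each argument. apply_moves: Moves the arm, as the interface text tells. Its arguments: {"type":"object","properties":{"plan":{"type":"array"},"fingers":{"type":"number"}},"required":["plan"]}

```bash
mkdir -p pics; ls; python3 - <<'E'
from workcell import sense, read_camera, camera_params
import cv2
print(sense())
for n in("scene","top"):
    im=read_camera(n); cv2.imwrite(f"pics/{n}0.png",im[:,:,::-1]); print(n,camera_params(n))
E
```

```text
pics
{'time': 0.0, 'joints': array([-1.39267170e+00,  9.18537775e-02,  1.23185274e+00, -2.47274009e-05,
        1.81982232e+00, -5.67219019e-02]), 'qd': array([ 5.37304614e-04, -1.77529944e-04,  3.75754084e-04,  8.75232051e-04,
        2.92343331e-05,  5.90342305e-04]), 'tau': array([ 1.04677212e-03, -4.46450794e+01, -4.06442606e+01,  6.98261987e-02,
        2.93404539e-02, -1.50965361e-04]), 'position': array([ 0.13954213, -0.58324917,  0.22552865]), 'ee_rot': array([ 9.93113697e-01,  1.17150538e-01, -7.06913416e-05, -9.65577529e-04]), 'wrist_force': array([ 0.60018334, -0.98212963, -0.64677951]), 'ft_torque': array([0.00599959, 0.00248317, 0.00615027]), 'opening': 0.9991572282650278}
scene {'intrinsics': array([[506.49502159,   0.        , 280.62939778],
       [  0.        , 506.49502159, 220.83467274],
       [  0.        ,   0.        ,   1.        ]]), 'dist': array([-0.03889197,  0.        ,  0.        ,  0.        ,  0.        ]), 'rvec': array([ 0.8980434 ,  2.44264687, -1.14314723]), 'tvec': array([ 0.51052096, -0.10886184,  1.60662621])}
top {'intrinsics': array([[492.86429235,   0.        , 274.15767115],
       [  0.        , 492.86429235, 205.92515555],
       [  0.        ,   0.        ,   1.        ]]), 'dist': array([-0.15083453,  0.        ,  0.        ,  0.        ,  0.        ]), 'rvec': array([ 2.15744929, -2.20390868,  0.09404126]), 'tvec': array([-0.07922943,  0.58617041,  1.31536663])}
```

View pics/scene0.png

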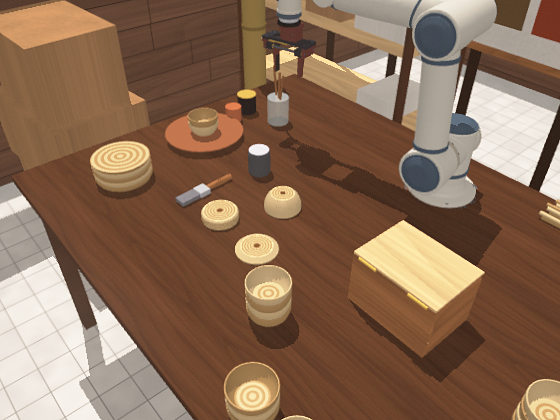

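View pics/top0.png

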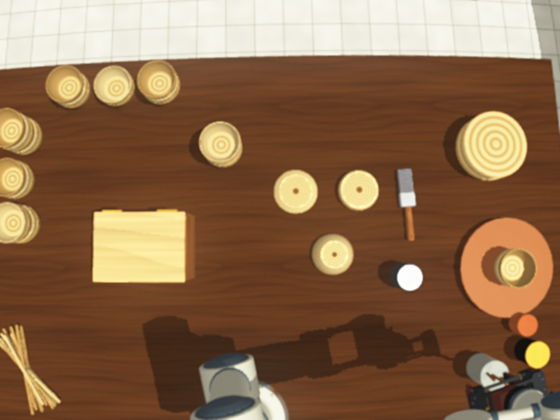

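Top view: the box is at about (140,246). There are three ware pieces with dark cores: a plate at (295,191), a lid at (358,190) and a bowl at (332,254). No jar is visible. The stack is at (220,144), the tin at (409,277) and the brush at (407,205).

```bash
cat > h.py <<'E'
import numpy as np, cv2
from workcell import camera_params
def ray(n,uv):
    p=camera_params(n); R=cv2.Rodrigues(p['rvec'])[0]
    q=cv2.undistortPoints(np.array([[uv]],float),p['intrinsics'],p['dist'])[0,0]
    d=R.T@np.array([q[0],q[1],1]); c=-R.T@p['tvec']; return c,d/np.linalg.norm(d)
def plane(n,uv,z):
    c,d=ray(n,uv); return c+d*(z-c[2])/d[2]
def tri(uvs,uvt):
    c1,d1=ray('scene',uvs);c2,d2=ray('top',uvt)
    A=np.array([d1,-d2]).T; s=np.linalg.lstsq(A,c2-c1,rcond=None)[0]
    a=c1+d1*s[0];b=c2+d2*s[1]; return (a+b)/2,np.linalg.norm(a-b)
def proj(n,P):
    p=camera_params(n); return cv2.projectPoints(np.array([P],float),p['rvec'],p['tvec'],p['intrinsics'],p['dist'])[0][0,0]
def core(n,im,guess,r=14):
    # im rgb; dark blob nearest guess inside window
    g=cv2.cvtColor(im,cv2.COLOR_RGB2GRAY).astype(float)
    u,v=[int(round(t)) for t in guess]
    w=g[v-r:v+r+1,u-r:u+r+1]; med=np.median(w)
    m=(w<med-60).astype(np.uint8)
    k,l,st,ce=cv2.connectedComponentsWithStats(m)
    best=min(((np.hypot(*(ce[i]-r)),i) for i in range(1,k) if st[i,4]>=3),default=None)
    if best is None: return None
    i=best[1]; ys,xs=np.where(l==i); wt=med-w[ys,xs]
    return (u-r+(xs*wt).sum()/wt.sum(), v-r+(ys*wt).sum()/wt.sum()), st[i,4]
E
python3 - <<'E'
from h import *
S=cv2.imread('pics/scene0.png')[:,:,::-1];T=cv2.imread('pics/top0.png')[:,:,::-1]
for n,gs,gt,z in(('plate',(257,245),(295,191),.014),('lid',(220,212),(358,190),.03),('bowl',(282,191),(334,254),.052)):
    a=core('scene',S,gs,8);b=core('top',T,gt,8); print(n,a,b)
    if a and b: print(plane('scene',a[0],z).round(4),plane('top',b[0],z).round(4),[np.round(t,4) for t in tri(a[0],b[0])])
# flap contour in top
hsv=cv2.cvtColor(T,cv2.COLOR_RGB2HSV)
m=((hsv[:,:,2]>190)&(hsv[:,:,0]<35)).astype(np.uint8); m[:, :85]=0;m[:,200:]=0;m[:200]=0;m[300:]=0
cs=max(cv2.findContours(m,0,2)[0],key=cv2.contourArea)
ap=cv2.boxPoints(cv2.minAreaRect(cs)); ap2=cv2.approxPolyDP(cs,4,True)[:,0]
print(ap2.tolist())
P=np.array([plane('top',p,.158) for p in ap]);print(P.round(4))
print([np.linalg.norm(P[i]-P[(i+1)%4]).round(4) for i in range(4)],P.mean(0))
for n,uv,z in(('tin',(409,277),.085),('stack',(220,144),.112),('brush',(407,205),.01)): print(n,plane('top',uv,z).round(3))
cv2.imwrite('pics/crop0.png',cv2.resize(T[195:300,80:210,::-1],None,fx=6,fy=5,interpolation=cv2.INTER_NEAREST)[:600,:800])
cv2.imwrite('pics/crop1.png',cv2.resize(T[170:280,270:430,::-1],None,fx=5,fy=5,interpolation=cv2.INTER_NEAREST))
E
```

```text
plate ((np.float64(256.2311688311688), np.float64(245.01103896103896)), np.int32(16)) ((np.float64(295.2969798657718), np.float64(190.71532438478746)), np.int32(20))
[ 0.6286 -0.1519  0.014 ] [ 0.6259 -0.1507  0.014 ] [array([ 0.627 , -0.1517,  0.013 ]), np.float64(0.0027)]
lid ((np.float64(219.20222793487574), np.float64(209.87660668380462)), np.int32(12)) ((np.float64(358.97058823529414), np.float64(189.07326203208555)), np.int32(21))
[ 0.6276 -0.3246  0.03  ] [ 0.6251 -0.324   0.03  ] [array([ 0.6261, -0.325 ,  0.0287]), np.float64(0.0022)]
bowl ((np.float64(282.34908700322234), np.float64(192.47905477980666)), np.int32(9)) ((np.float64(334.01790281329926), np.float64(254.0144927536232)), np.int32(13))
[ 0.4528 -0.2485  0.052 ] [ 0.4508 -0.2475  0.052 ] [array([ 0.4515, -0.2483,  0.0514]), np.float64(0.0021)]
[[94, 213], [93, 281], [184, 281], [184, 212]]
[[0.5727 0.361  0.158 ]
 [0.5679 0.128  0.158 ]
 [0.392  0.1299 0.158 ]
 [0.3939 0.3611 0.158 ]]
[np.float64(0.2331), np.float64(0.1758), np.float64(0.2312), np.float64(0.1787)] [0.48162232 0.24501593 0.158     ]
tin [ 0.386 -0.439  0.085]
stack [0.74  0.045 0.112]
brush [ 0.58  -0.461  0.01 ]
```

View pics/crop0.png

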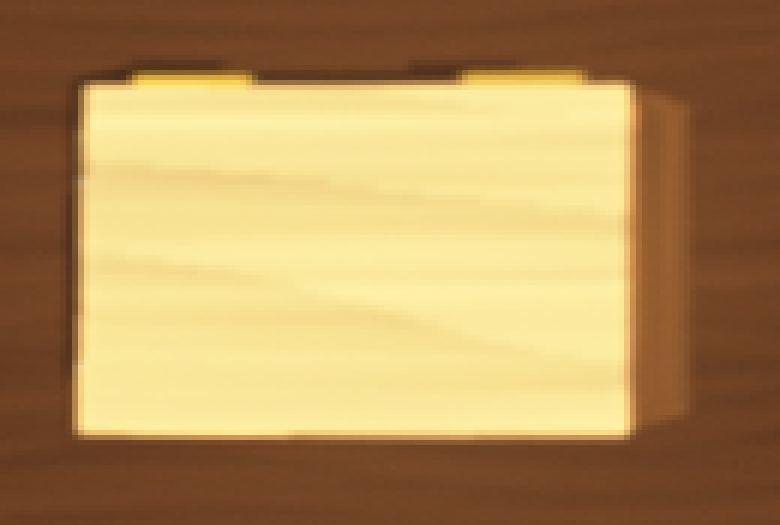

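View pics/crop1.png

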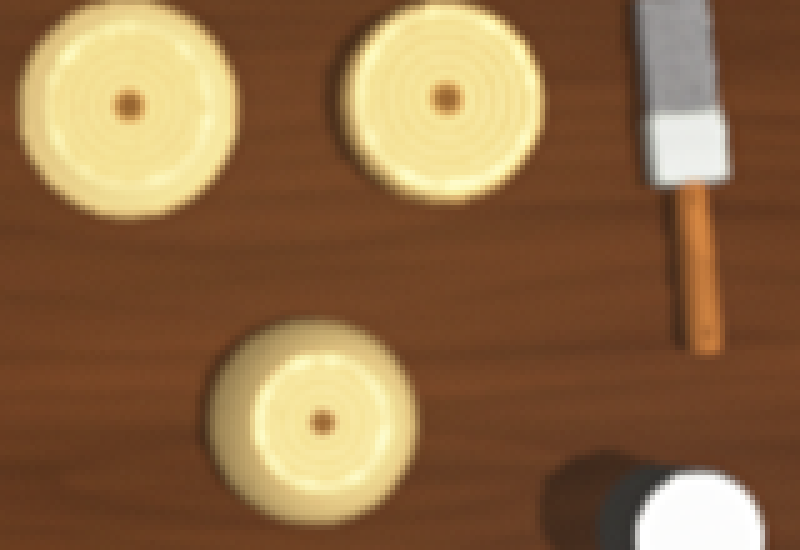

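```bash
python3 - <<'E'
from h import *
T=cv2.imread('pics/top0.png')[:,:,::-1]
g=T[:,:,1].astype(float)
def cross(vals,pos,th=140):
    # subpixel first crossing along vals
    for i in range(len(vals)-1):
        if (vals[i]-th)*(vals[i+1]-th)<=0: return pos[i]+(th-vals[i])/(vals[i+1]-vals[i])*(pos[i+1]-pos[i])
def edge(pts,z,axis):
    P=np.array([plane('top',p,z)[:2] for p in pts]); 
    a,b=(P[:,1],P[:,0]) if axis=='y' else (P[:,0],P[:,1])
    k=np.polyfit(a,b,1); r=b-np.polyval(k,a); ok=abs(r)<2*r.std()+1e-4
    return np.polyfit(a[ok],b[ok],1)
near=[(u,cross(g[295:270:-1,u],np.arange(295,270,-1))) for u in range(100,180,4)]
far=[(u,cross(g[203:225,u],np.arange(203,225))) for u in list(range(124,154,3))]
left=[(cross(g[v,85:105],np.arange(85,105)),v) for v in range(222,275,4)]
right=[(cross(g[v,175:200],np.arange(175,200).astype(float)),v) for v in range(222,275,4)]
kn=edge([p for p in near if p[1]],.158,'y');kf=edge([p for p in far if p[1]],.158,'y')
kl=edge([p for p in left if p[0]],.158,'x');kr=edge([p for p in right if p[0]],.158,'x')
print(kn,kf,kl,kr)
yaw=np.mean([-kn[0],kl[0],kr[0]]);print('yaw',yaw)
yc=(np.polyval(kl,.48)+np.polyval(kr,.48))/2
print('near x',np.polyval(kn,yc),'far x',np.polyval(kf,yc),'yc',yc,'w',np.polyval(kl,.48)-np.polyval(kr,.48))
S=cv2.imread('pics/scene0.png')
cv2.imwrite('pics/crop2.png',cv2.resize(S[210:355,340:500],None,fx=4,fy=4,interpolation=cv2.INTER_CUBIC))
E
```

```text
[0.01023076 0.39046554] [0.0114731  0.56431621] [-0.01756519  0.37003019] [-0.01828873  0.13738235]
yaw -0.015361559607810077
near x 0.39297311599991075 far x 0.5671282788813071 yc 0.24510132985459676 w 0.232995135798256
```

apply_moves:
  plan:
    - [0,0,-40,0,0,0.08]
    - [0,0,-40,0,0,0.08]
    - [0,0,-40,0,0,0.08]
    - [40,0,0,0,0,0]
    - [40,0,0,0,0,0]
    - [40,-20,0,0,0,0]
    - [40,-30,0,0,0,0]
    - [40,-30,0,0,0,0]
    - [40,-30,0,0,0,0]
    - [40,-30,0,0,0,0]
  fingers: 1

```text
time: 0.93
position: [0.3917, -0.4707, 0.3375]
ee_rot: [1.0, -0.018, -0.004, -0.012]
wrist_force: [1.3, -1.4, -0.7]
opening: 0.282
```

View pics/crop2.png

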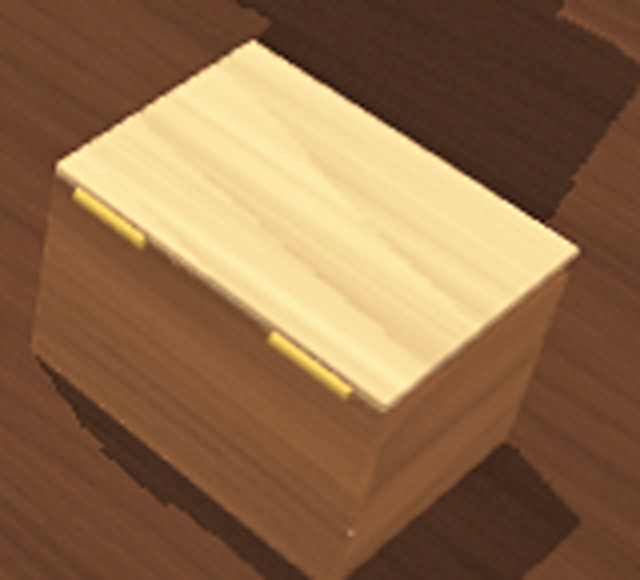

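apply_moves:
  plan:
    - [2,-40,0,0,0,-0.02]
    - [2,-40,0,0,0,0]
    - [2,-40,0,0,0,0]
    - [2,-40,0,0,0,0]
    - [2,-40,0,0,0,0]
    - [2,-40,0,0,0,0]
    - [2,-40,0,0,0,0]
    - [2,-40,0,0,0,0]
    - [2,-40,0,0,0,0]
    - [2,-40,0,0,0,0]
    - [2,-40,0,0,0,0]
    - [2,-40,0,0,0,0]
    - [2,-40,0,0,0,0]
    - [2,-40,0,0,0,0]
    - [2,-40,0,0,0,0]
    - [2,-40,0,0,0,0]
    - [0,0,0,0,0,0]
  fingers: 1

```text
time: 2.35
position: [0.4321, 0.1993, 0.3436]
ee_rot: [1.0, -0.003, -0.014, -0.022]
wrist_force: [0.3, 0.3, 0.1]
opening: 0.005
```

```bash
cat > st.py <<'E'
from workcell import sense
from scipy.spatial.transform import Rotation as R
import sys,numpy as np
s=sense();M=R.from_quat(s['ee_rot']).as_matrix()
print('t',round(s['time'],2),'p',s['position'].round(4),'F',s['wrist_force'].round(2),'T',s['ft_torque'].round(2),'open',round(s['opening'],3))
print('yaw',np.arctan2(M[1,0],M[0,0]).round(4),'zaxis',M[:,2].round(4),'q',s['joints'].round(2))
if len(sys.argv)>3:
    t=np.array([float(a) for a in sys.argv[1:4]]); print('delta tool mm',(M.T@(t-s['position'])*1000).round(1))
    yaw=float(sys.argv[4]) if len(sys.argv)>4 else -0.015
    D=np.array([[np.cos(yaw),np.sin(yaw),0],[np.sin(yaw),-np.cos(yaw),0],[0,0,-1]])
    print('turn',R.from_matrix(M.T@D).as_rotvec().round(4))
E
python3 st.py .412 .245 .2
```

```text
t 2.35 p [0.4321 0.1993 0.3436] F [0.28 0.34 0.05] T [-0.02 -0.01 -0.01] open 0.005
yaw -0.0051 zaxis [-0.027   0.0441 -0.9987] q [ 0.32 -0.18  1.28  0.06  2.05  1.93]
delta tool mm [-16.4 -39.2 145.9]
turn [-0.0438  0.0274  0.0093]
```

apply_moves:
  plan:
    - [-8,-20,36,-0.02,0.014,0.005]
    - [-8,-20,36,-0.022,0.014,0.005]
    - [0,0,36,0,0,0]
    - [0,0,30,0,0,0]
    - [0,0,0,0,0,0]
    - [0,0,0,0,0,0]

```text
time: 2.85
position: [0.4142, 0.2427, 0.2047]
ee_rot: [1.0, -0.005, 0.001, 0.001]
wrist_force: [-0.8, -0.3, 0.6]
opening: 0.005
```

```bash
python3 st.py .409 .245 .19
```

```text
t 2.85 p [0.4142 0.2427 0.2047] F [-0.76 -0.31  0.57] T [ 0.02  0.01 -0.03] open 0.005
yaw -0.0092 zaxis [ 0.0011 -0.0021 -1.    ] q [ 0.46 -0.24  1.58 -0.    1.8   2.04]
delta tool mm [-5.2 -2.3 14.7]
turn [ 0.0021 -0.0012  0.0058]
```

apply_moves:
  plan:
    - [-5,-2,8,0,0,0.006]
    - [0,0,6,0,0,0]
    - [0,0,4,0,0,0]
    - [0,0,3,0,0,0]
    - [0,0,0,0,0,0]

```text
time: 3.27
position: [0.4118, 0.2441, 0.1893]
ee_rot: [1.0, -0.01, 0.005, -0.001]
wrist_force: [-0.6, -0.0, -0.1]
opening: 0.005
```

```bash
python3 st.py .409 .245 .176
```

```text
t 3.27 p [0.4118 0.2441 0.1893] F [-0.61 -0.02 -0.09] T [0.03 0.01 0.01] open 0.005
yaw -0.0194 zaxis [ 0.0095  0.0017 -1.    ] q [ 0.47 -0.25  1.62 -0.    1.76  2.06]
delta tool mm [-3.  -0.8 13.3]
turn [-0.0019 -0.0095 -0.0044]
```

apply_moves:
  plan:
    - [-2,0,4,0,-0.009,0]
    - [0,0,4,0,0,0]
    - [0,0,3,0,0,0]
    - [0,0,3,0,0,0]
    - [0,0,0,0,0,0]

```text
time: 3.68
position: [0.411, 0.2442, 0.1764]
ee_rot: [1.0, -0.01, 0.002, -0.002]
wrist_force: [-1.0, 0.2, 0.3]
opening: 0.003
```

```bash
python3 - <<'E'
from h import *
from workcell import read_camera
S=read_camera('scene');T=read_camera('top')
cv2.imwrite('pics/s1.png',cv2.resize(S[190:360,330:500,::-1],None,fx=3.5,fy=3.5,interpolation=cv2.INTER_CUBIC))
cv2.imwrite('pics/t1.png',T[:,:,::-1])
E
python3 st.py
```

```text
t 3.78 p [0.4111 0.2443 0.177 ] F [ 0.6   0.11 -0.41] T [-0.03  0.01 -0.01] open 0.003
yaw -0.0204 zaxis [ 0.0039  0.0041 -1.    ] q [ 0.46 -0.25  1.64  0.    1.74  2.06]
```

View pics/s1.png

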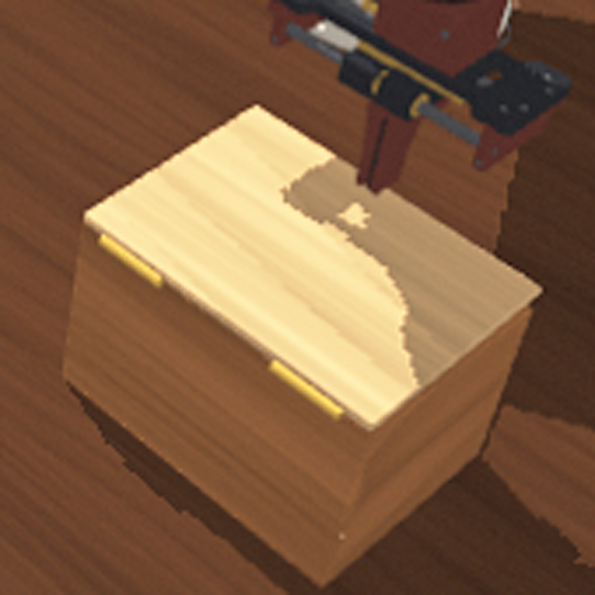

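View pics/t1.png

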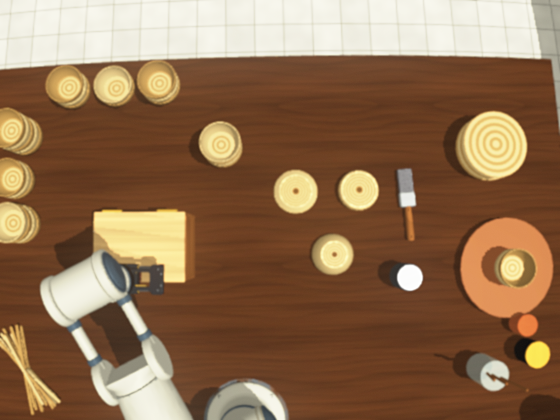

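```bash
python3 - <<'E'
from h import *
for z in (.145,.152,.16,.17): print(z,proj('scene',(.411,.244,z)), (proj('scene',(.411,.244,z))-[330,190])*3.5)
for x in (.39,.394,.4): print(x,(proj('scene',(x,.245,.158))-[330,190])*3.5)
E
```

```text
0.145 [435.24025546 250.42404974] [368.3408941 211.4841741]
0.152 [435.84909832 248.19870031] [370.47184411 203.69545109]
0.16 [436.55036104 245.63434774] [372.92626364 194.7202171 ]
0.17 [437.43520266 242.39684786] [376.02320931 183.38896752]
0.39 [392.66024644 183.82721956]
0.394 [389.05127822 186.4613233 ]
0.4 [383.61329278 190.42991584]
```

apply_moves:
  plan:
    - [0,0,2,0,0,0]
    - [0,0,2,0,0,0]
    - [0,0,2,0,0,0]
    - [0,0,0,0,0,0]

```text
time: 4.12
position: [0.4112, 0.2445, 0.1708]
ee_rot: [1.0, -0.01, 0.002, -0.002]
wrist_force: [0.4, -0.1, 0.4]
opening: 0.007
```

apply_moves:
  plan:
    - [0,0,2,0,0,0]
    - [0,0,2,0,0,0]
    - [0,0,0,0,0,0]

```text
time: 4.37
position: [0.4112, 0.2445, 0.1663]
ee_rot: [1.0, -0.01, 0.002, -0.002]
wrist_force: [0.1, 0.1, -0.4]
opening: 0.008
```

```bash
python3 - <<'E'
from h import *
from workcell import read_camera
S=read_camera('scene')
cv2.imwrite('pics/s2.png',cv2.resize(S[210:270,390:480,::-1],None,fx=8,fy=8,interpolation=cv2.INTER_CUBIC))
E
python3 st.py
```

```text
t 4.42 p [0.4112 0.2445 0.1664] F [-0.05  1.04 -0.42] T [-0.01 -0.01 -0.  ] open 0.002
yaw -0.0201 zaxis [ 0.0045  0.0044 -1.    ] q [ 0.46 -0.25  1.66  0.    1.73  2.06]
```

View pics/s2.png

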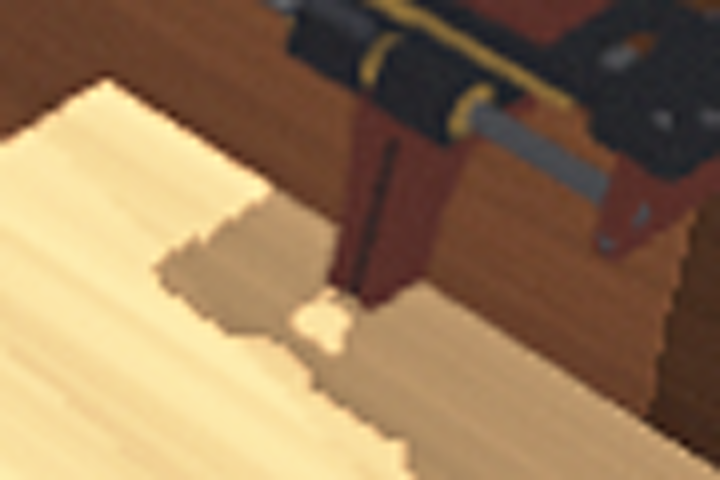

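apply_moves:
  plan:
    - [0,0,2,0,0,0]
    - [0,0,2,0,0,0]
    - [0,0,0,0,0,0]

```text
time: 4.67
position: [0.4114, 0.2446, 0.1628]
ee_rot: [1.0, -0.01, 0.003, -0.002]
wrist_force: [0.6, -1.0, 0.9]
opening: 0.003
```

apply_moves:
  plan:
    - [0,0,2,0,0,0]
    - [0,0,0,0,0,0]

```text
time: 4.83
position: [0.4113, 0.2446, 0.1614]
ee_rot: [1.0, -0.01, 0.003, -0.003]
wrist_force: [-1.2, -0.3, 1.0]
opening: 0.007
```

apply_moves:
  plan:
    - [0,0,2,0,0,0]
    - [0,0,0,0,0,0]

```text
time: 5.0
position: [0.4113, 0.2446, 0.1598]
ee_rot: [1.0, -0.01, 0.003, -0.003]
wrist_force: [-1.9, 0.1, 1.3]
opening: 0.005
```

```bash
python3 - <<'E'
from h import *
from workcell import read_camera
S=read_camera('scene')
cv2.imwrite('pics/s3.png',cv2.resize(S[210:270,390:480,::-1],None,fx=8,fy=8,interpolation=cv2.INTER_CUBIC))
E
python3 st.py
```

```text
t 5.05 p [0.4113 0.2447 0.16  ] F [-0.67 -0.59  1.43] T [-0.04  0.18  0.05] open 0.001
yaw -0.02 zaxis [ 0.0063  0.0054 -1.    ] q [ 0.46 -0.25  1.67  0.    1.71  2.06]
```

View pics/s3.png

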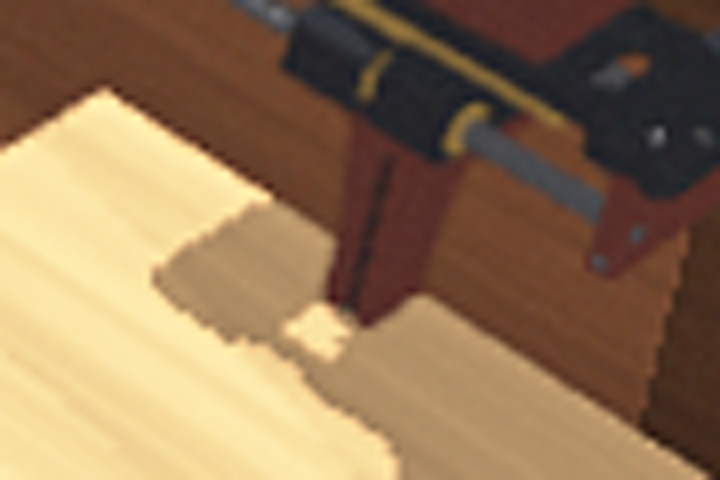

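```bash
python3 - <<'E'
from h import *
from workcell import read_camera
S0=cv2.imread('pics/scene0.png')[:,:,::-1]
S=read_camera('scene')
for n,im in(('0',S0),('now',S)):
    g=im[:,:,1].astype(float); r=[]
    for u in range(408,424,4):
        c=g[205:245,u]; i=np.where(c>125)[0][0]; r.append(205+i-1+(125-c[i-1])/(c[i]-c[i-1]))
    for u in range(440,474,5):
        c=g[225:285,u]; i=np.where(c>100)[0]; r.append(225+i[0])
    print(n,np.round(r,2))
for z in(.149,.153,.158):print(z,proj('scene',(.394,.33,z)),proj('scene',(.411,.245,z)))
E
python3 st.py
```

```text
0 [222.79 225.44 227.8  230.45 243.   247.   250.   253.   256.   260.
 263.  ]
now [224.13 226.48 229.15 231.7  248.   248.   251.   255.   258.   261.
 264.  ]
0.149 [471.87104947 265.85686274] [435.94425006 249.38022474]
0.153 [472.31499289 264.57526051] [436.29402369 248.10497905]
0.158 [472.87261827 262.96499356] [436.73329126 246.5029937 ]
t 5.1 p [0.4113 0.2446 0.1599] F [-1.24  0.33  2.68] T [-0.1   0.23  0.04] open 0.003
yaw -0.0201 zaxis [ 0.0061  0.0053 -1.    ] q [ 0.46 -0.25  1.67  0.    1.71  2.06]
```

```bash
python3 - <<'E'
from h import *
for x in(.421,.411):
  for y in(.2446-.0135,.2446,.2446+.0135): print(x,y,((proj('scene',(x,y,.154))-[390,210])*8).round())
E
```

```text
0.421 0.2311 [310. 293.]
0.421 0.2446 [349. 317.]
0.421 0.2581 [388. 342.]
0.411 0.2311 [332. 277.]
0.411 0.2446 [370. 302.]
0.411 0.2581 [409. 326.]
```

apply_moves:
  plan:
    - [0,0,2,0,0,0]
    - [0,0,0,0,0,0]

```text
time: 5.27
position: [0.4112, 0.2446, 0.1581]
ee_rot: [1.0, -0.01, 0.003, -0.003]
wrist_force: [-1.3, 0.1, 1.1]
opening: 0.005
```

apply_moves:
  plan:
    - [0,0,2,0,0,0]
    - [0,0,0,0,0,0]

```text
time: 5.43
position: [0.4113, 0.2447, 0.1562]
ee_rot: [1.0, -0.01, 0.003, -0.003]
wrist_force: [-1.5, 0.0, 1.8]
opening: 0.002
```

apply_moves:
  plan:
    - [0,0,2,0,0,0]
    - [0,0,0,0,0,0]

```text
time: 5.6
position: [0.4113, 0.2447, 0.1546]
ee_rot: [1.0, -0.01, 0.003, -0.003]
wrist_force: [-2.8, -1.1, 2.5]
opening: 0.003
```

```bash
cat > ed.py <<'E'
from h import *
from workcell import read_camera
S0=cv2.imread('pics/scene0.png')[:,:,::-1]
S=read_camera('scene')
for n,im in(('0',S0),('now',S)):
    g=im[:,:,1].astype(float); r=[]
    for u in range(408,424,4):
        c=g[205:245,u]; i=np.where(c>125)[0][0]; r.append(205+i-1+(125-c[i-1])/(c[i]-c[i-1]))
    print(n,np.round(r,2))
E
python3 ed.py; python3 st.py
```

```text
0 [222.79 225.44 227.8  230.45]
now [226.35 228.69 231.42 233.73]
t 5.65 p [0.4114 0.2447 0.1546] F [-1.41 -0.86  3.66] T [-0.13  0.31 -0.02] open 0.007
yaw -0.02 zaxis [ 0.007   0.0058 -1.    ] q [ 0.46 -0.25  1.68  0.    1.7   2.06]
```

apply_moves:
  plan:
    - [0,0,-2,0,0,0]
    - [0,0,-2,0,0,0]
    - [0,0,-2,0,0,0]
    - [0,0,-2,0,0,0]
    - [0,0,-3,0,0,0]
    - [0,0,-3,0,0,0]
    - [0,0,-3,0,0,0]
    - [0,0,-3,0,0,0]
    - [0,0,0,0,0,0]

```text
time: 6.4
position: [0.4122, 0.2447, 0.1754]
ee_rot: [1.0, -0.01, 0.004, -0.003]
wrist_force: [-0.6, -0.5, 0.6]
opening: 0.005
```

```bash
python3 ed.py; python3 st.py;  python3 - <<'E'
from h import *
from workcell import read_camera
S=read_camera('scene')
cv2.imwrite('pics/s4.png',cv2.resize(S[170:350,330:500,::-1],None,fx=3.3,fy=3.3,interpolation=cv2.INTER_CUBIC))
E
```

```text
0 [222.79 225.44 227.8  230.45]
now [218.49 221.13 223.5  226.14]
t 6.45 p [0.4122 0.2447 0.1752] F [-0.03  0.06  3.03] T [-0.08  0.02 -0.02] open 0.008
yaw -0.0204 zaxis [ 0.0083  0.0058 -0.9999] q [ 0.46 -0.25  1.64  0.    1.74  2.06]
```

View pics/s4.png

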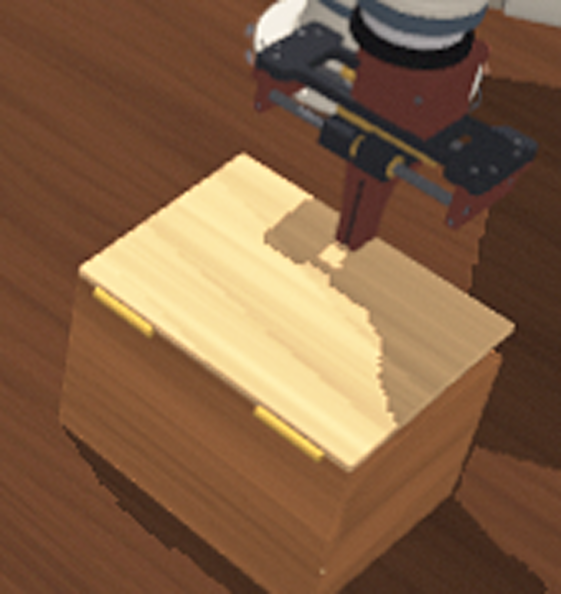

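The latch clicked, and the flap is rising held under the finger: its corner is now 4 px above the shut position. I'll continue along the arc.

apply_moves:
  plan:
    - [0,0,-4,0,0,0]
    - [0,0,-4,0,0,0]
    - [0.5,0,-4,0,0,0]
    - [0.5,0,-4,0,0,0]
    - [0.5,0,-4,0,0,0]
    - [1,0,-4,0,0,0]
    - [1,0,-4,0,0,0]
    - [1,0,-4,0,0,0]
    - [1,0,-4,0,0,0]
    - [1,0,-4,0,0,0]
    - [1,0,-4,0,0,0]
    - [1.5,0,-4,0,0,0]
    - [0,0,0,0,0,0]

```text
time: 7.58
position: [0.4216, 0.2442, 0.2275]
ee_rot: [1.0, -0.01, 0.004, -0.003]
wrist_force: [0.6, 0.4, 2.0]
opening: 0.001
```

```bash
python3 st.py;  python3 - <<'E'
from h import *
from workcell import read_camera
S=read_camera('scene')
cv2.imwrite('pics/s5.png',cv2.resize(S[150:350,330:500,::-1],None,fx=3,fy=3,interpolation=cv2.INTER_CUBIC))
E
```

```text
t 7.58 p [0.4216 0.2442 0.2275] F [0.64 0.37 1.98] T [-0.1  -0.14  0.02] open 0.001
yaw -0.0204 zaxis [ 0.0073  0.0053 -1.    ] q [ 0.45 -0.22  1.53  0.    1.83  2.05]
```

View pics/s5.png

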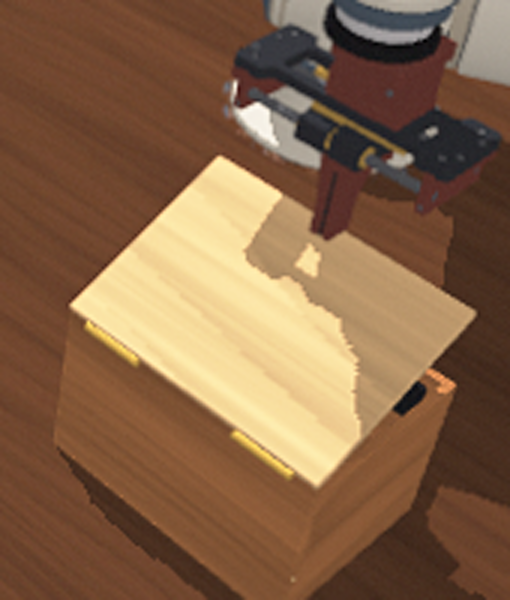

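The flap is about 0.4 rad open and still under the finger. I'll keep following it until the spring force fades.

apply_moves:
  plan:
    - [1.5,0,-4,0,0,0]
    - [1.5,0,-4,0,0,0]
    - [1.5,0,-4,0,0,0]
    - [2,0,-4,0,0,0]
    - [2,0,-4,0,0,0]
    - [2,0,-4,0,0,0]
    - [2,0,-4,0,0,0]
    - [2,0,-4,0,0,0]
    - [2,0,-4,0,0,0]
    - [2,0,-4,0,0,0]
    - [0,0,-6,0,0,0]
    - [0,0,-10,0,0,0]
    - [0,0,0,0,0,0]

```text
time: 8.72
position: [0.4411, 0.2433, 0.2879]
ee_rot: [1.0, -0.01, 0.002, -0.002]
wrist_force: [-0.1, 0.2, 0.2]
opening: 0.007
```

```bash
python3 st.py;  python3 - <<'E'
from h import *
from workcell import read_camera
S=read_camera('scene')
cv2.imwrite('pics/s6.png',cv2.resize(S[110:350,320:500,::-1],None,fx=2.5,fy=2.5,interpolation=cv2.INTER_CUBIC))
E
```

```text
t 8.72 p [0.4411 0.2433 0.2879] F [-0.07  0.23  0.16] T [ 0.04 -0.02  0.  ] open 0.007
yaw -0.0202 zaxis [ 0.0039  0.0043 -1.    ] q [ 0.43 -0.15  1.36  0.    1.93  2.03]
```

View pics/s6.png

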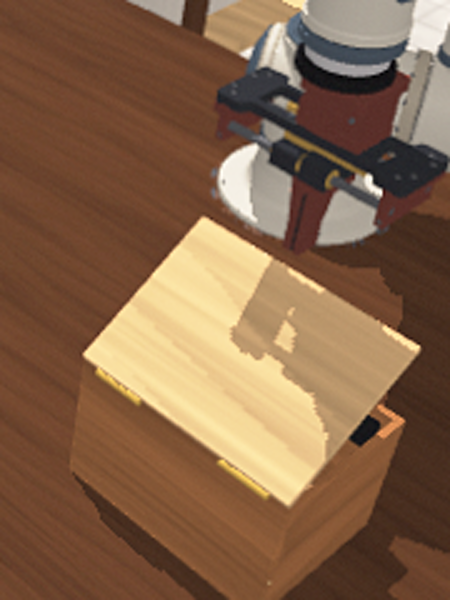

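apply_moves:
  plan:
    - [-20,0,0,0,0,0]
    - [-23,0,0,0,0,0.003]
    - [0,0,0,0,0,0]

```text
time: 9.02
position: [0.3974, 0.244, 0.286]
ee_rot: [1.0, -0.012, 0.001, -0.002]
wrist_force: [0.8, -0.6, 0.4]
opening: 0.01
```

```bash
python3 st.py .398 .245 .221;  python3 - <<'E'
from h import *
from workcell import read_camera
T=read_camera('top');S=read_camera('scene')
cv2.imwrite('pics/t7.png',cv2.resize(T[190:310,70:210,::-1],None,fx=5,fy=5,interpolation=cv2.INTER_CUBIC))
cv2.imwrite('pics/s7.png',cv2.resize(S[110:350,320:500,::-1],None,fx=2.5,fy=2.5,interpolation=cv2.INTER_CUBIC))
for th in(.45,.5,.57):
    h=.566;c,s=np.cos(th),np.sin(th)
    for y in(.13,.36): print(th,y,((proj('scene',(h-.172*c+.008*s,y,.15+.172*s+.008*c))-[320,110])*2.5).round(),((proj('top',(h-.172*c,y,.15+.172*s))-[70,190])*5).round())
E
```

```text
t 9.02 p [0.3974 0.244  0.286 ] F [ 0.78 -0.58  0.36] T [-0.02  0.06  0.01] open 0.01
yaw -0.0247 zaxis [ 0.0015  0.0032 -1.    ] q [ 0.48 -0.25  1.45  0.    1.94  2.07]
delta tool mm [ 0.5 -0.8 65. ]
turn [-0.0032 -0.0014 -0.0097]
0.45 0.13 [204. 220.] [549. 429.]
0.45 0.36 [421. 349.] [ 66. 433.]
0.5 0.13 [202. 216.] [545. 421.]
0.5 0.36 [421. 345.] [ 60. 425.]
0.57 0.13 [199. 210.] [541. 409.]
0.57 0.36 [420. 339.] [ 52. 413.]
```

View pics/t7.png

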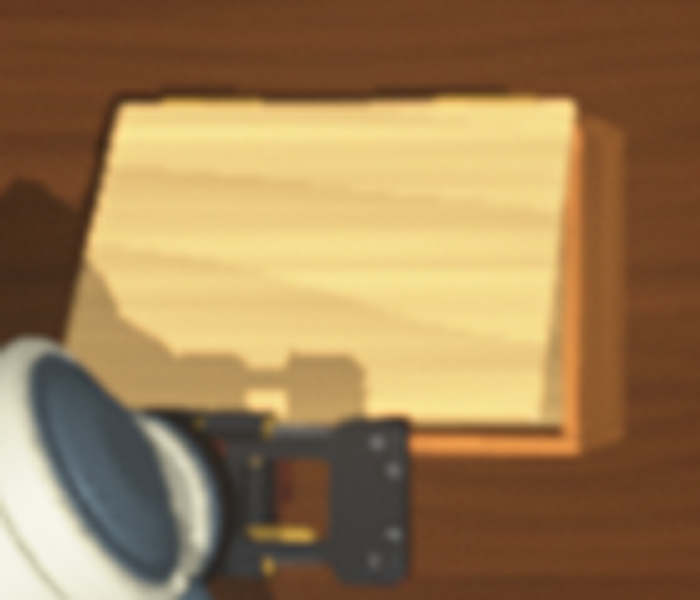

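View pics/s7.png

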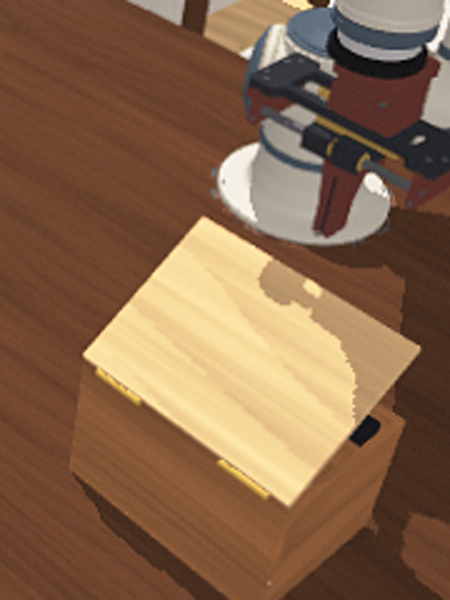

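apply_moves:
  plan:
    - [-5,0,30,0,0,-0.01]
    - [0,0,30,0,0,0]
    - [0,0,18,0,0,0]
    - [0,0,0,0,0,0]

```text
time: 9.45
position: [0.3973, 0.2444, 0.2057]
ee_rot: [1.0, -0.007, 0.003, -0.002]
wrist_force: [0.3, -0.3, 0.1]
opening: 0.007
```

```bash
python3 st.py .393 .245 .211;  python3 - <<'E'
from h import *
from workcell import read_camera
S=read_camera('scene')
cv2.imwrite('pics/s8.png',cv2.resize(S[110:350,320:500,::-1],None,fx=2.5,fy=2.5,interpolation=cv2.INTER_CUBIC))
E
```

```text
t 9.45 p [0.3973 0.2444 0.2057] F [ 0.34 -0.33  0.1 ] T [-0.01 -0.03 -0.  ] open 0.007
yaw -0.015 zaxis [ 0.0069  0.0042 -1.    ] q [ 0.48 -0.28  1.62  0.    1.8   2.06]
delta tool mm [-4.2 -0.5 -5.3]
turn [-0.0043 -0.0068  0.    ]
```

View pics/s8.png

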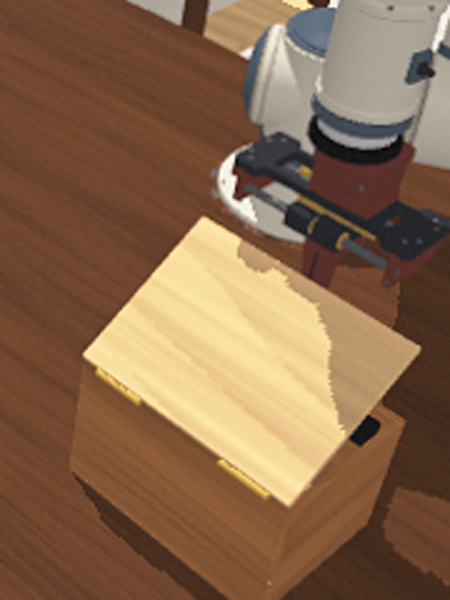

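The finger is now under and in front of the free edge, which is at about 0.49 rad. I'll sweep it up along the arc.

apply_moves:
  plan:
    - [4,0,0,0,0,0]
    - [5,0,-3,0,0,0]
    - [6,0,-7,0,0,0]
    - [6,0,-7,0,0,0]
    - [6,0,-7,0,0,0]
    - [6,0,-7,0,0,0]
    - [6,0,-7,0,0,0]
    - [6,0,-7,0,0,0]
    - [0,0,0,0,0,0]

```text
time: 10.25
position: [0.4486, 0.2442, 0.2677]
ee_rot: [1.0, -0.007, 0.007, -0.005]
wrist_force: [-1.8, 0.1, -0.4]
opening: 0.004
```

```bash
python3 st.py .478 .245 .276;  python3 - <<'E'
from h import *
from workcell import read_camera
S=read_camera('scene')
cv2.imwrite('pics/s9.png',cv2.resize(S[110:350,320:500,::-1],None,fx=2.5,fy=2.5,interpolation=cv2.INTER_CUBIC))
E
```

```text
t 10.25 p [0.4486 0.2442 0.2677] F [-1.79  0.07 -0.36] T [-0.04  0.2   0.05] open 0.004
yaw -0.0148 zaxis [ 0.0138  0.0098 -0.9999] q [ 0.43 -0.15  1.4   0.    1.88  2.02]
delta tool mm [29.5 -1.3 -7.9]
turn [-0.01   -0.0137  0.0003]
```

View pics/s9.png

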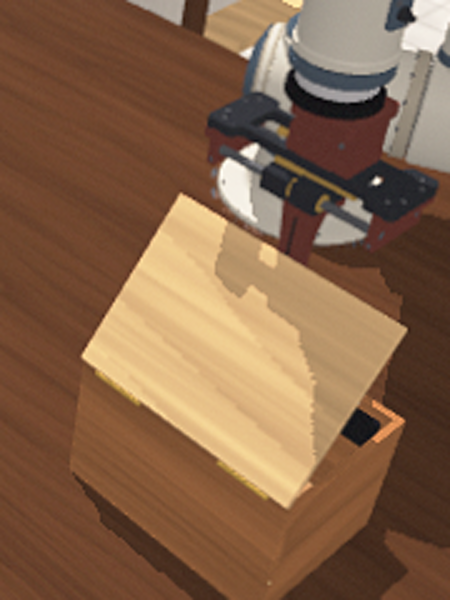

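apply_moves:
  plan:
    - [7,0,-3,-0.003,-0.005,0]
    - [7,0,-3,-0.003,-0.005,0]
    - [8,0,-3,0,0,0]
    - [8,0,-3,0,0,0]
    - [8,0,-3,0,0,0]
    - [8,0,-2,0,0,0]
    - [8,0,-2,0,0,0]
    - [8,0,-1,0,0,0]
    - [8,0,0,0,0,0]
    - [8,0,0,0,0,0]
    - [8,0,0,0,0,0]
    - [0,0,0,0,0,0]

```text
time: 11.3
position: [0.5374, 0.2436, 0.2976]
ee_rot: [1.0, -0.006, 0.004, -0.004]
wrist_force: [0.0, 0.0, -0.5]
opening: 0.008
```

```bash
python3 st.py .57 .245 .285;  python3 - <<'E'
from h import *
from workcell import read_camera
S=read_camera('scene')
cv2.imwrite('pics/s10.png',cv2.resize(S[110:350,320:500,::-1],None,fx=2.5,fy=2.5,interpolation=cv2.INTER_CUBIC))
E
```

```text
t 11.3 p [0.5374 0.2436 0.2976] F [ 0.04  0.04 -0.53] T [-0.    0.04 -0.01] open 0.008
yaw -0.0124 zaxis [ 0.0082  0.0082 -0.9999] q [0.37 0.08 1.12 0.01 1.94 1.95]
delta tool mm [32.5 -1.7 12.9]
turn [-0.0083 -0.0081  0.0026]
```

View pics/s10.png

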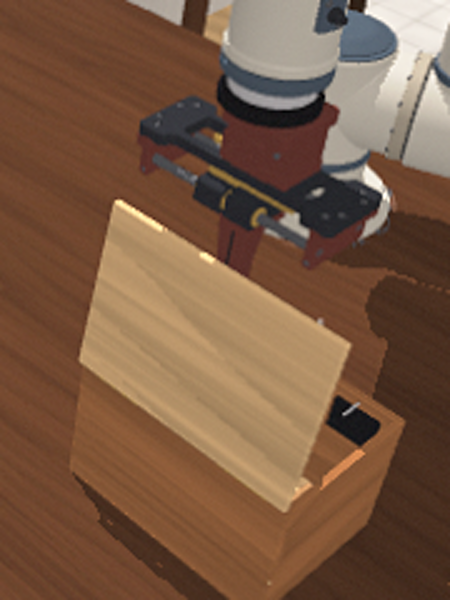

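apply_moves:
  plan:
    - [7,0,3,-0.004,-0.004,0]
    - [7,0,3,-0.004,-0.004,0]
    - [7,0,2,0,0,0]
    - [7,0,2,0,0,0]
    - [7,0,0,0,0,0]
    - [4,0,0,0,0,0]
    - [0,0,0,0,0,0]

```text
time: 11.93
position: [0.5795, 0.2433, 0.2852]
ee_rot: [1.0, -0.006, -0.002, 0.001]
wrist_force: [-0.2, 0.8, 1.0]
opening: 0.004
```

```bash
python3 st.py .46 .245 .31
```

```text
t 11.93 p [0.5795 0.2433 0.2852] F [-0.24  0.75  1.  ] T [-0.04  0.16 -0.  ] open 0.004
yaw -0.0117 zaxis [-0.0035 -0.0011 -1.    ] q [0.34 0.2  1.01 0.   1.94 1.93]
delta tool mm [-119.6   -0.3  -24.4]
turn [0.0011 0.0035 0.0033]
```

Now back off, raise the tool and look into the box.

apply_moves:
  plan:
    - [-30,0,0,0,0,0]
    - [-40,0,-10,0,0,0]
    - [-40,0,-20,0,0,0]
    - [-40,30,-20,0,0,0]
    - [0,40,0,0,0,0]
    - [0,40,0,0,0,0]
    - [0,40,0,0,0,0]
    - [0,40,0,0,0,0]
    - [0,40,0,0,0,0]
    - [0,0,0,0,0,0]
  fingers: 0

```text
time: 12.77
position: [0.4318, 0.0154, 0.3299]
ee_rot: [1.0, -0.003, -0.002, 0.004]
wrist_force: [0.2, 0.0, -0.0]
opening: 0.723
```

```bash
python3 st.py .481 .245 .31;  python3 - <<'E'
from h import *
from workcell import read_camera
S=read_camera('scene');T=read_camera('top')
cv2.imwrite('pics/s11.png',S[:,:,::-1]);cv2.imwrite('pics/t11.png',T[:,:,::-1])
cv2.imwrite('pics/s11c.png',cv2.resize(S[180:350,340:500,::-1],None,fx=3.5,fy=3.5,interpolation=cv2.INTER_CUBIC))
cv2.imwrite('pics/t11c.png',cv2.resize(T[180:310,70:210,::-1],None,fx=4.5,fy=4.5,interpolation=cv2.INTER_CUBIC))
E
```

```text
t 12.77 p [0.4318 0.0154 0.3299] F [ 0.16  0.   -0.04] T [0.01 0.01 0.01] open 0.723
yaw -0.0061 zaxis [-0.0048 -0.0072 -1.    ] q [-0.04 -0.3   1.41 -0.01  2.04  1.54]
delta tool mm [  47.9 -230.    18. ]
turn [0.0072 0.0048 0.0089]
```

View pics/s11c.png

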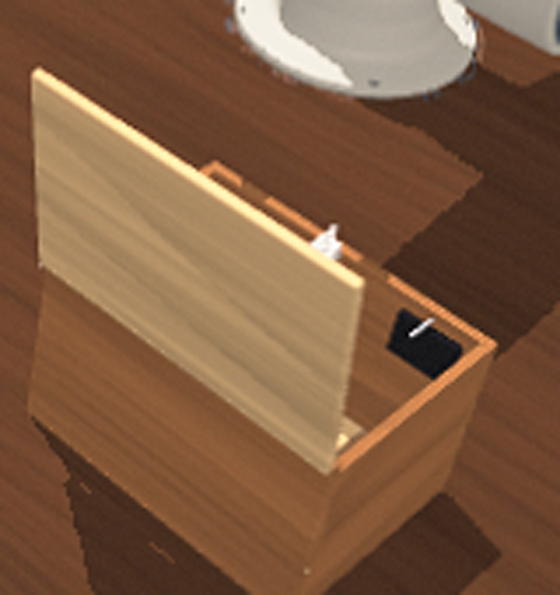

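View pics/t11c.png

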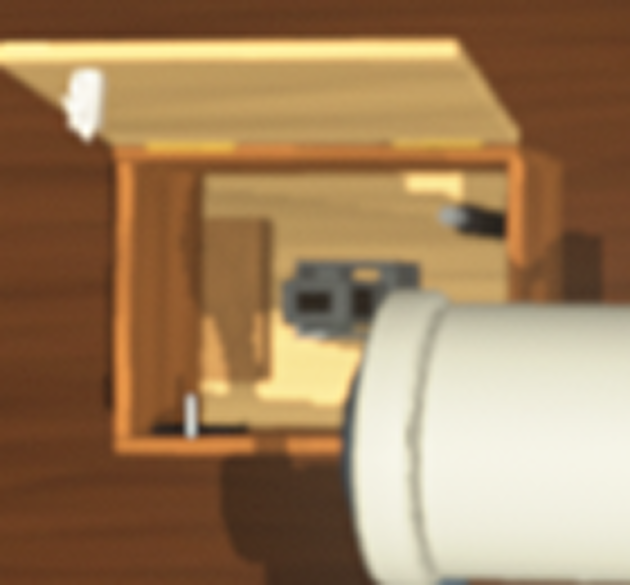

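View pics/t11.png

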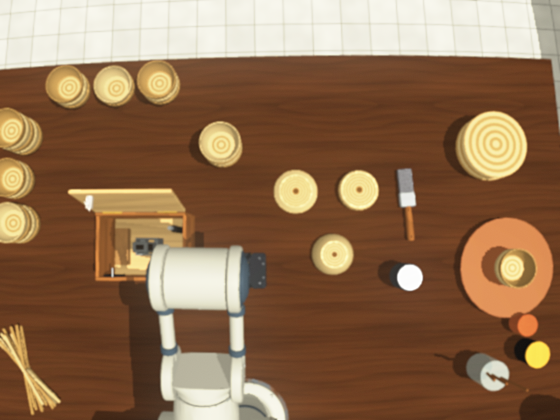

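apply_moves:
  plan:
    - [8,-38,0,0.003,0.002,0.009]
    - [8,-38,0,0.003,0.002,0]
    - [8,-38,0,0,0,0]
    - [8,-38,0,0,0,0]
    - [8,-38,0,0,0,0]
    - [8,-36,0,0,0,0]
    - [0,0,0,0,0,0]
  fingers: 0

```text
time: 13.45
position: [0.4823, 0.2629, 0.3286]
ee_rot: [1.0, -0.005, 0.0, -0.002]
wrist_force: [0.8, 0.5, 0.2]
opening: 1.003
```

```bash
python3 st.py .481 .245 .2
```

```text
t 13.45 p [0.4823 0.2629 0.3286] F [0.83 0.49 0.16] T [-0.03  0.01  0.02] open 1.003
yaw -0.0106 zaxis [ 2.0e-04  3.6e-03 -1.0e+00] q [ 0.44 -0.    1.14  0.    2.    2.02]
delta tool mm [ -1.2  18.4 128.5]
turn [-0.0036 -0.0002  0.0044]
```

apply_moves:
  plan:
    - [-1,18,30,-0.003,0,0.004]
    - [0,0,36,0,0,0]
    - [0,0,36,0,0,0]
    - [0,0,20,0,0,0]
    - [0,0,0,0,0,0]
    - [0,0,0,0,0,0]

```text
time: 13.95
position: [0.4768, 0.2584, 0.2015]
ee_rot: [1.0, 0.003, 0.0, -0.001]
wrist_force: [-0.1, -0.5, 0.2]
opening: 1.001
```

```bash
python3 st.py .481 .245 .2; python3 - <<'E'
from h import *
from workcell import read_camera
S=read_camera('scene');T=read_camera('top')
cv2.imwrite('pics/s12c.png',cv2.resize(S[150:330,330:510,::-1],None,fx=3.3,fy=3.3,interpolation=cv2.INTER_CUBIC))
cv2.imwrite('pics/t12c.png',cv2.resize(T[180:310,70:210,::-1],None,fx=4.5,fy=4.5,interpolation=cv2.INTER_CUBIC))
E
```

```text
t 13.95 p [0.4768 0.2584 0.2015] F [-0.1  -0.45  0.24] T [-0.   -0.   -0.04] open 1.001
yaw 0.0065 zaxis [ 0.      0.0026 -1.    ] q [ 0.43 -0.07  1.44  0.    1.77  2.  ]
delta tool mm [ 4.1 13.5  1.5]
turn [-0.0026  0.      0.0215]
```

View pics/s12c.png

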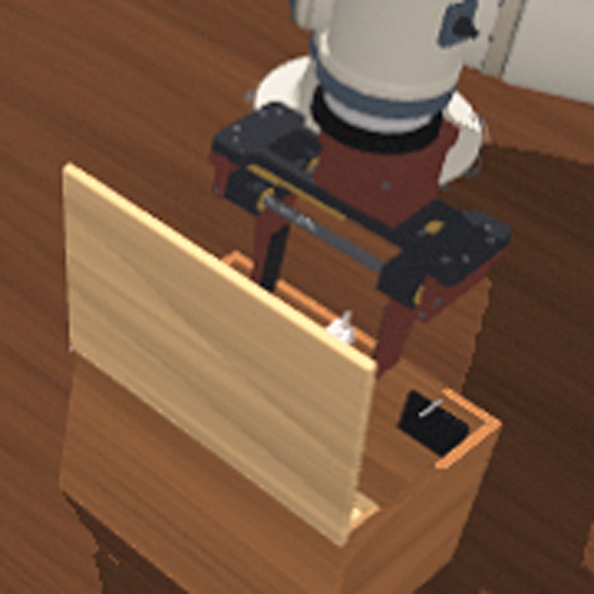

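View pics/t12c.png

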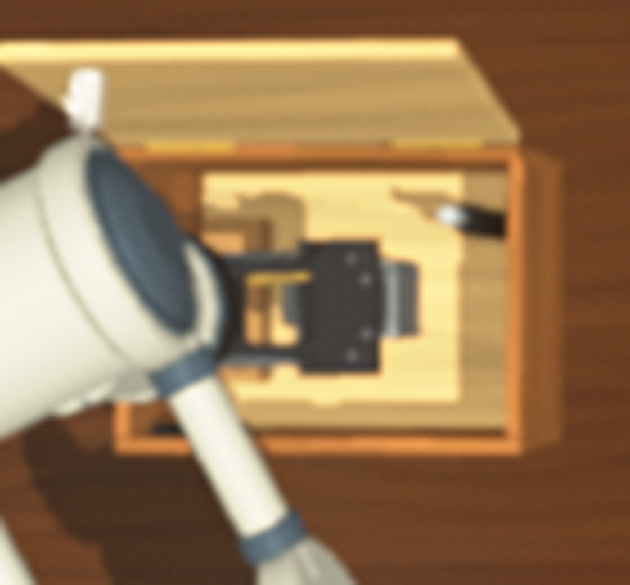

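apply_moves:
  plan:
    - [4,13,0,-0.002,0,0.021]
    - [0,0,0,0,0,0]
    - [0,0,0,0,0,0]

```text
time: 14.3
position: [0.4836, 0.2453, 0.2086]
ee_rot: [1.0, -0.008, 0.005, -0.002]
wrist_force: [-0.6, -0.4, -0.4]
opening: 1.003
```

```bash
python3 st.py .481 .245 .101; python3 - <<'E'
from h import *
for z in(.176,.185,.195): print(z,((proj('scene',(.487,.258+.044,z))-[330,150])*3.3).round(),((proj('scene',(.487,.258+.0575,z))-[330,150])*3.3).round())
for y in (.225,.265): print(((proj('top',(.481,y,.141))-[70,180])*4.5).round())
E
```

```text
t 14.3 p [0.4836 0.2453 0.2086] F [-0.59 -0.39 -0.43] T [0.03 0.   0.01] open 1.003
yaw -0.0164 zaxis [ 0.0097  0.0043 -0.9999] q [ 0.41 -0.08  1.43  0.    1.78  1.99]
delta tool mm [ -3.6   0.8 107.6]
turn [-0.0044 -0.0096 -0.0014]
0.176 [360. 395.] [377. 407.]
0.185 [363. 385.] [380. 397.]
0.195 [366. 374.] [383. 386.]
[351. 297.]
[280. 298.]
```

apply_moves:
  plan:
    - [-3,0,25,-0.004,-0.009,0]
    - [0,0,25,0,0,0]
    - [0,0,20,0,0,0]
    - [0,0,15,0,0,0]
    - [0,0,0,0,0,0]
    - [0,0,0,0,0,0]

```text
time: 14.8
position: [0.4863, 0.2451, 0.1311]
ee_rot: [1.0, -0.011, 0.008, -0.004]
wrist_force: [0.1, 0.4, 0.6]
opening: 0.999
```

```bash
python3 st.py .481 .245 .101
```

```text
t 14.8 p [0.4863 0.2451 0.1311] F [0.14 0.37 0.6 ] T [-0.01 -0.   -0.05] open 0.999
yaw -0.0215 zaxis [ 0.0164  0.0072 -0.9998] q [ 0.4  -0.07  1.56  0.    1.63  2.  ]
delta tool mm [-5.8  0.4 30. ]
turn [-0.0075 -0.0163 -0.0065]
```

apply_moves:
  plan:
    - [-3,0,0,-0.007,-0.016,-0.005]
    - [-3,0,10,0,0,0]
    - [0,0,12,0,0,0]
    - [0,0,6,0,0,0]
    - [0,0,0,0,0,0]

```text
time: 15.22
position: [0.4824, 0.246, 0.1066]
ee_rot: [1.0, -0.008, 0.003, -0.002]
wrist_force: [0.5, -0.1, -0.0]
opening: 0.997
```

```bash
python3 st.py .481 .245 .103
```

```text
t 15.22 p [0.4824 0.246  0.1066] F [ 0.48 -0.06 -0.01] T [ 0.04  0.07 -0.02] open 0.997
yaw -0.0167 zaxis [ 0.0066  0.0034 -1.    ] q [ 0.41 -0.06  1.6   0.    1.6   2.  ]
delta tool mm [-1.4  1.   3.5]
turn [-0.0035 -0.0066 -0.0017]
```

Aligned to about 1 mm. Next is a small final correction and closing the fingers.

apply_moves:
  plan:
    - [-1,1,4,-0.003,-0.007,0]
    - [0,0,0,0,0,0]
    - [0,0,0,0,0,0]
  fingers: 0

```text
time: 15.47
position: [0.481, 0.2449, 0.1017]
ee_rot: [1.0, -0.008, -0.001, 0.0]
wrist_force: [1.2, 0.4, -0.1]
opening: 1.0
```

apply_moves:
  plan:
    - [0,0,0,0,0,0]
    - [0,0,0,0,0,0]
    - [0,0,0,0,0,0]
    - [0,0,0,0,0,0]
    - [0,0,0,0,0,0]
    - [0,0,0,0,0,0]
    - [0,0,0,0,0,0]
    - [0,0,0,0,0,0]
  fingers: 1

```text
time: 16.13
position: [0.4817, 0.2454, 0.1031]
ee_rot: [1.0, -0.008, 0.0, -0.001]
wrist_force: [0.4, 0.1, 0.5]
opening: 0.453
```

```bash
python3 st.py .481 .245 .103; python3 - <<'E'
from h import *
from workcell import read_camera
S=read_camera('scene');T=read_camera('top')
cv2.imwrite('pics/s13c.png',cv2.resize(S[150:330,330:510,::-1],None,fx=3.3,fy=3.3,interpolation=cv2.INTER_CUBIC))
cv2.imwrite('pics/t13c.png',cv2.resize(T[180:310,70:210,::-1],None,fx=4.5,fy=4.5,interpolation=cv2.INTER_CUBIC))
E
```

```text
t 16.13 p [0.4817 0.2454 0.1031] F [0.42 0.15 0.51] T [ 0.12 -0.   -0.02] open 0.453
yaw -0.0165 zaxis [ 4.0e-04  1.3e-03 -1.0e+00] q [ 0.41 -0.06  1.6   0.    1.6   1.99]
delta tool mm [-0.7  0.4  0.1]
turn [-0.0013 -0.0004 -0.0014]
```

View pics/t13c.png

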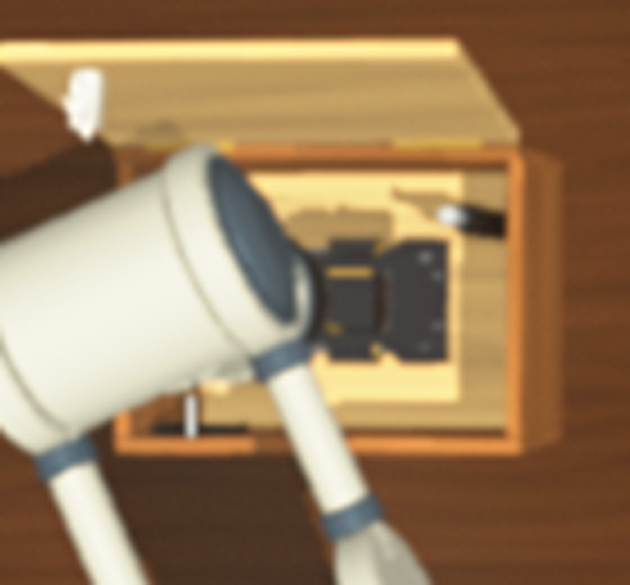

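apply_moves:
  plan:
    - [0,0,-6,0,0,0]
    - [0,0,-12,0,0,0]
    - [0,0,-15,0,0,0]
    - [0,0,-15,0,0,0]
    - [0,0,-15,0,0,0]
    - [0,0,-20,0,0,0]
    - [0,0,-20,0,0,0]
    - [0,0,-20,0,0,0]
    - [0,0,-20,0,0,0]
    - [0,0,-20,0,0,0]
    - [0,0,-20,0,0,0]
    - [0,0,0,0,0,0]

```text
time: 17.23
position: [0.4793, 0.2431, 0.2996]
ee_rot: [1.0, -0.009, -0.002, 0.002]
wrist_force: [-0.4, 0.3, -0.3]
opening: 0.454
```

```bash
python3 st.py .481 .0 .30; python3 - <<'E'
from h import *
from workcell import read_camera
S=read_camera('scene')
cv2.imwrite('pics/s14c.png',cv2.resize(S[60:330,330:510,::-1],None,fx=2.2,fy=2.2,interpolation=cv2.INTER_CUBIC))
E
```

```text
t 17.23 p [0.4793 0.2431 0.2996] F [-0.4   0.26 -0.32] T [ 0.04 -0.05  0.01] open 0.454
yaw -0.0177 zaxis [-0.0047 -0.0033 -1.    ] q [ 0.41 -0.04  1.24 -0.    1.95  1.99]
delta tool mm [  6.  243.    0.4]
turn [ 0.0034  0.0047 -0.0027]
```

View pics/s14c.png

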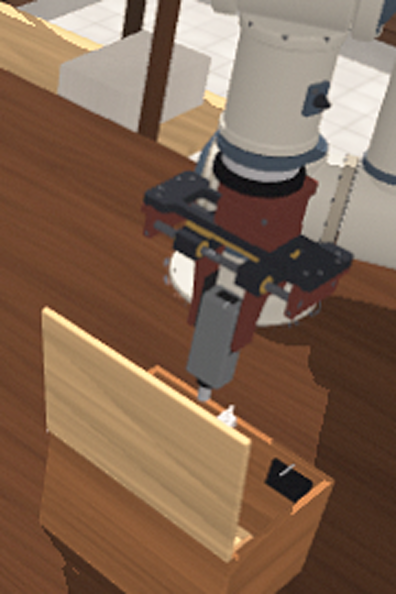

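The meter is held upright with its foot clear of the rim. I'll carry it right, then look again before the reading.

apply_moves:
  plan:
    - [0,25,-5,0.003,0.004,0]
    - [0,30,0,0,0,0]
    - [0,35,0,0,0,0]
    - [0,38,0,0,0,0]
    - [0,38,0,0,0,0]
    - [0,38,0,0,0,0]
    - [0,38,0,0,0,0]
    - [0,20,0,0,0,0]
    - [0,0,0,0,0,0]

```text
time: 18.03
position: [0.4713, -0.0281, 0.2881]
ee_rot: [1.0, -0.006, -0.011, 0.002]
wrist_force: [1.7, -0.1, -2.4]
opening: 0.455
```

```bash
cat > look.py <<'E'
from h import *
from workcell import read_camera
import sys
k=sys.argv[1]
S=read_camera('scene');T=read_camera('top')
cv2.imwrite(f'pics/s{k}.png',S[:,:,::-1]);cv2.imwrite(f'pics/t{k}.png',T[:,:,::-1])
for n,P in(('plate',(.627,-.1515,.014)),('lid',(.626,-.324,.03)),('bowl',(.4515,-.248,.052))):
    r=[]
    for c,im in(('scene',S),('top',T)):
        a=core(c,im,proj(c,P),8); r.append(a and (np.round(a[0],1).tolist(),plane(c,a[0],P[2])[:2].round(4).tolist(),int(a[1])))
    print(n,*r)
E
python3 look.py 15; python3 st.py .627 -.1515 .2
```

```text
plate ([256.2, 245.0], [0.6286, -0.1519], 16) ([295.3, 190.7], [0.6259, -0.1507], 20)
lid ([219.2, 209.9], [0.6276, -0.3246], 12) ([359.0, 189.1], [0.6251, -0.324], 21)
bowl ([282.4, 192.5], [0.4528, -0.2485], 9) ([334.0, 254.0], [0.4508, -0.2475], 13)
t 18.13 p [ 0.4715 -0.0252  0.2883] F [-0.82  0.14 -1.56] T [0.09 0.01 0.05] open 0.451
yaw -0.0085 zaxis [-0.0217 -0.0015 -0.9998] q [-0.12 -0.21  1.41 -0.    1.96  1.46]
delta tool mm [158.4 124.9  85.1]
turn [0.0017 0.0216 0.0065]
```

View pics/t15.png

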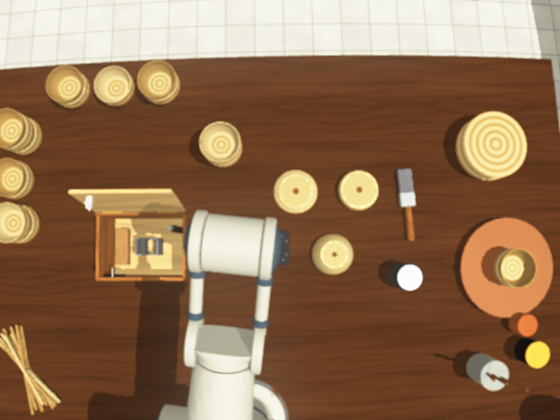

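Nothing has moved so far: the plate core is at (295.3,190.7) in the top view, as before. I'll go over the plate.

apply_moves:
  plan:
    - [30,25,0,0,0.011,0.006]
    - [30,25,10,0,0.011,0]
    - [30,25,20,0,0,0]
    - [30,25,25,0,0,0]
    - [30,22,25,0,0,0]
    - [8,4,20,0,0,0]
    - [0,0,10,0,0,0]
    - [0,0,0,0,0,0]
    - [0,0,0,0,0,0]

```text
time: 18.88
position: [0.6296, -0.1357, 0.1733]
ee_rot: [1.0, 0.002, -0.001, -0.003]
wrist_force: [-0.4, 0.6, -1.4]
opening: 0.453
```

```bash
python3 st.py .627 -.1513 .115
```

```text
t 18.88 p [ 0.6296 -0.1357  0.1733] F [-0.41  0.55 -1.37] T [ 0.01 -0.   -0.04] open 0.453
yaw 0.0041 zaxis [-0.0013  0.0064 -1.    ] q [-0.27  0.21  1.2   0.01  1.74  1.3 ]
delta tool mm [-2.6 16.  58.2]
turn [-0.0064  0.0013  0.0191]
```

apply_moves:
  plan:
    - [-2,15,15,-0.006,0.001,0.019]
    - [0,0,15,0,0,0]
    - [0,0,12,0,0,0]
    - [0,0,8,0,0,0]
    - [0,0,0,0,0,0]
    - [0,0,0,0,0,0]

```text
time: 19.38
position: [0.6282, -0.1433, 0.1289]
ee_rot: [1.0, -0.003, 0.005, -0.0]
wrist_force: [-0.5, 0.3, -1.5]
opening: 0.452
```

```bash
python3 st.py .627 -.1513 .097
```

```text
t 19.38 p [ 0.6282 -0.1433  0.1289] F [-0.51  0.25 -1.5 ] T [ 0.   -0.04  0.05] open 0.452
yaw -0.0068 zaxis [ 9.8e-03  2.0e-04 -1.0e+00] q [-0.28  0.2   1.28  0.    1.65  1.3 ]
delta tool mm [-1.4  8.1 31.9]
turn [-0.0003 -0.0098  0.0082]
```

apply_moves:
  plan:
    - [-1,8,6,0,-0.01,0.008]
    - [0,1,8,0,0,0]
    - [0,0,4,0,0,0]
    - [0,0,0,0,0,0]
    - [0,0,0,0,0,0]

```text
time: 19.8
position: [0.628, -0.1529, 0.1118]
ee_rot: [1.0, -0.007, 0.001, 0.0]
wrist_force: [0.5, -0.4, -1.6]
opening: 0.457
```

```bash
python3 st.py .627 -.1513 .097; python3 look.py 16; python3 - <<'E'
import cv2
S=cv2.imread('pics/s16.png')
cv2.imwrite('pics/s16c.png',cv2.resize(S[170:290,200:330],None,fx=4.5,fy=4.5,interpolation=cv2.INTER_CUBIC))
E
```

```text
t 19.8 p [ 0.628  -0.1529  0.1118] F [ 0.47 -0.4  -1.63] T [ 0.06 -0.05  0.02] open 0.457
yaw -0.0149 zaxis [ 2.5e-03 -5.0e-04 -1.0e+00] q [-0.29  0.22  1.29  0.    1.63  1.29]
delta tool mm [-1.1 -1.6 14.8]
turn [ 0.0005 -0.0026  0.0001]
plate ([256.5, 245.0], [0.6281, -0.1514], 14) ([289.7, 191.0], [0.6255, -0.1353], 30)
lid ([219.2, 209.9], [0.6276, -0.3246], 12) ([359.0, 189.1], [0.6251, -0.324], 21)
bowl None ([334.0, 254.0], [0.4508, -0.2475], 13)
```

View pics/s16c.png

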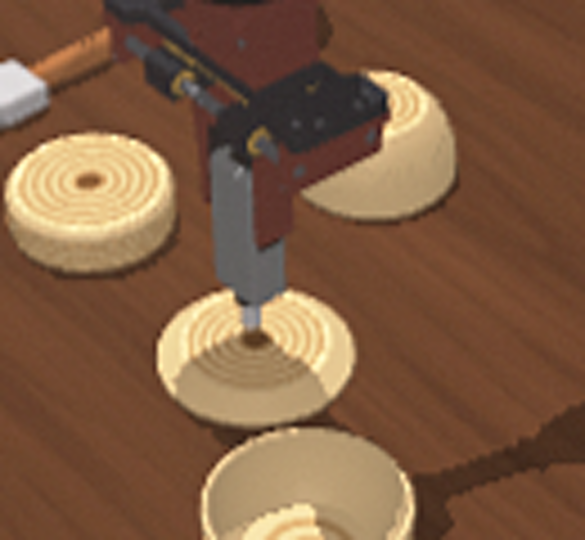

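The foot tip at (250,325) in the crop sits just above the core at (256,338). I'll shift 2 mm and lower it gently.

apply_moves:
  plan:
    - [-2,-2,4,0,-0.003,0]
    - [0,0,4,0,0,0]
    - [0,0,3,0,0,0]
    - [0,0,0,0,0,0]

```text
time: 20.23
position: [0.6265, -0.1506, 0.101]
ee_rot: [1.0, -0.007, 0.001, 0.0]
wrist_force: [0.1, -0.3, -1.9]
opening: 0.447
```

```bash
python3 st.py .627 -.1513 .097
```

```text
t 20.23 p [ 0.6265 -0.1506  0.101 ] F [ 0.15 -0.33 -1.86] T [-0.03 -0.   -0.01] open 0.447
yaw -0.0147 zaxis [ 0.0013 -0.001  -1.    ] q [-0.29  0.22  1.31 -0.    1.61  1.3 ]
delta tool mm [0.5 0.7 4. ]
turn [ 0.001  -0.0013  0.0003]
```

apply_moves:
  plan:
    - [0,0,2,0,0,0]
    - [0,0,2,0,0,0]
    - [0,0,2,0,0,0]
    - [0,0,0,0,0,0]
    - [0,0,0,0,0,0]

```text
time: 20.65
position: [0.6266, -0.1506, 0.0964]
ee_rot: [1.0, -0.007, 0.001, 0.001]
wrist_force: [-1.3, -0.1, 1.6]
opening: 0.456
```

```bash
python3 st.py .627 -.1513 .097; python3 look.py 17; python3 - <<'E'
import cv2
S=cv2.imread('pics/s17.png')
cv2.imwrite('pics/s17c.png',cv2.resize(S[200:290,200:330],None,fx=6,fy=6,interpolation=cv2.INTER_CUBIC))
E
```

```text
t 20.65 p [ 0.6266 -0.1506  0.0964] F [-1.29 -0.09  1.63] T [ 0.13  0.34 -0.02] open 0.456
yaw -0.0146 zaxis [ 0.0026 -0.0016 -1.    ] q [-0.29  0.22  1.32 -0.    1.6   1.3 ]
delta tool mm [ 0.4  0.7 -0.6]
turn [ 0.0016 -0.0026  0.0004]
plate ([254.3, 240.7], [0.6218, -0.1689], 3) ([289.1, 192.4], [0.6215, -0.1337], 20)
lid ([219.1, 209.8], [0.6277, -0.325], 13) ([359.0, 189.1], [0.6251, -0.324], 21)
bowl ([279.2, 196.9], [0.4738, -0.2379], 68) ([334.0, 254.0], [0.4508, -0.2475], 13)
```

View pics/s17c.png

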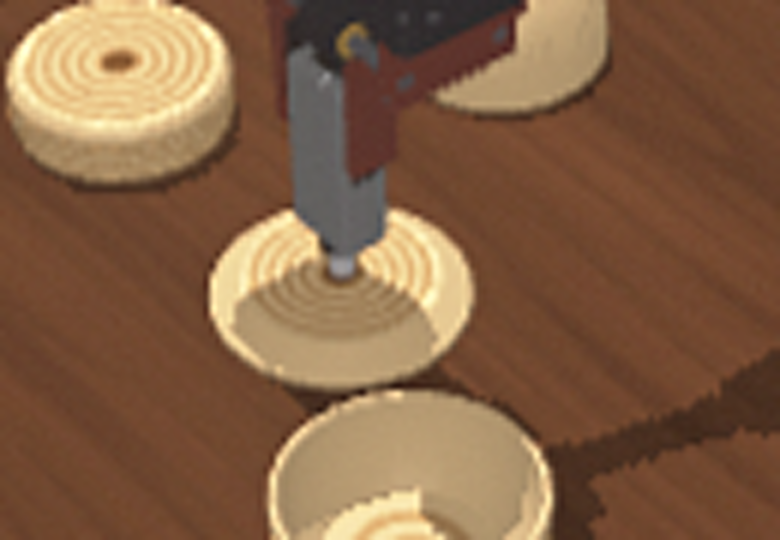

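The foot covers the core and the force has risen by about 3.3 N. I'll hold it there.

apply_moves:
  plan:
    - [0,0,0,0,0,0]
    - [0,0,0,0,0,0]
    - [0,0,0,0,0,0]
    - [0,0,0,0,0,0]
    - [0,0,0,0,0,0]
    - [0,0,0,0,0,0]
    - [0,0,0,0,0,0]
    - [0,0,0,0,0,0]
    - [0,0,0,0,0,0]
    - [0,0,0,0,0,0]
    - [0,0,0,0,0,0]
    - [0,0,0,0,0,0]
    - [0,0,0,0,0,0]
    - [0,0,0,0,0,0]

```text
time: 21.92
position: [0.6266, -0.1506, 0.0968]
ee_rot: [1.0, -0.007, 0.001, 0.001]
wrist_force: [-1.2, -0.2, 1.2]
opening: 0.454
```

apply_moves:
  plan:
    - [0,0,-5,0,0,0]
    - [0,0,-10,0,0,0]
    - [0,0,-20,0,0,0]
    - [0,0,-25,0,0,0]
    - [0,30,-20,0,0,0]
    - [0,36,0,0,0,0]
    - [0,36,0,0,0,0]
    - [0,30,0,0,0,0]
    - [0,0,0,0,0,0]
    - [0,0,0,0,0,0]

```text
time: 22.75
position: [0.6255, -0.2859, 0.1836]
ee_rot: [1.0, -0.005, 0.002, 0.001]
wrist_force: [-0.6, -0.3, -1.5]
opening: 0.454
```

```bash
python3 st.py .6265 -.3243 .13; python3 look.py 18
```

```text
t 22.75 p [ 0.6255 -0.2859  0.1836] F [-0.57 -0.35 -1.54] T [ 0.   -0.01  0.02] open 0.454
yaw -0.0098 zaxis [ 0.0047 -0.0026 -1.    ] q [-0.48  0.32  1.04 -0.    1.77  1.1 ]
delta tool mm [ 1.1 38.2 53.7]
turn [ 0.0025 -0.0048  0.0052]
plate ([256.0, 245.4], [0.6299, -0.1511], 21) ([295.5, 190.2], [0.6274, -0.1513], 10)
lid ([219.1, 209.9], [0.628, -0.3246], 13) ([354.5, 185.4], [0.6355, -0.3121], 67)
bowl ([282.3, 192.5], [0.4528, -0.2485], 9) ([329.3, 255.5], [0.4472, -0.2348], 10)
```

View pics/s18.png

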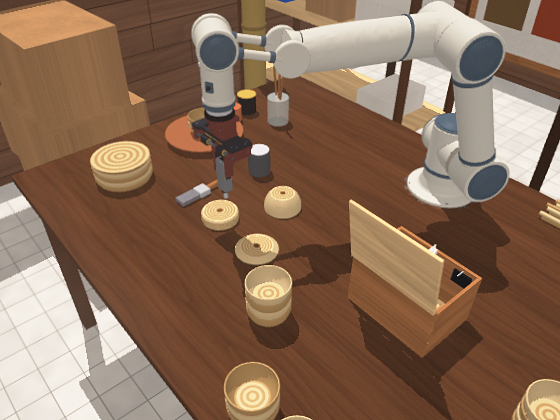

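apply_moves:
  plan:
    - [1,20,5,0.002,-0.004,0.005]
    - [0,20,15,0,0,0]
    - [0,3,15,0,0,0]
    - [0,0,10,0,0,0]
    - [0,0,0,0,0,0]
    - [0,0,0,0,0,0]

```text
time: 23.35
position: [0.6276, -0.3236, 0.1344]
ee_rot: [1.0, -0.003, -0.0, -0.001]
wrist_force: [-0.0, -0.2, -0.7]
opening: 0.454
```

```bash
python3 st.py .6265 -.3243 .113; python3 look.py 19;python3 - <<'E'
import cv2
S=cv2.imread('pics/s19.png')
cv2.imwrite('pics/s19c.png',cv2.resize(S[140:240,160:290],None,fx=6,fy=6,interpolation=cv2.INTER_CUBIC))
E
```

```text
t 23.35 p [ 0.6276 -0.3236  0.1344] F [-0.03 -0.2  -0.67] T [0.03 0.04 0.03] open 0.454
yaw -0.0054 zaxis [-5.0e-04  2.2e-03 -1.0e+00] q [-0.53  0.38  1.06  0.    1.7   1.05]
delta tool mm [-1.1  0.7 21.4]
turn [-0.0021  0.0005  0.0096]
plate ([256.5, 245.0], [0.6281, -0.1514], 14) ([295.5, 190.5], [0.6265, -0.1513], 12)
lid ([219.3, 209.9], [0.6275, -0.3241], 11) ([364.3, 187.7], [0.6285, -0.339], 71)
bowl ([282.3, 192.5], [0.4528, -0.2485], 9) None
```

View pics/s19c.png

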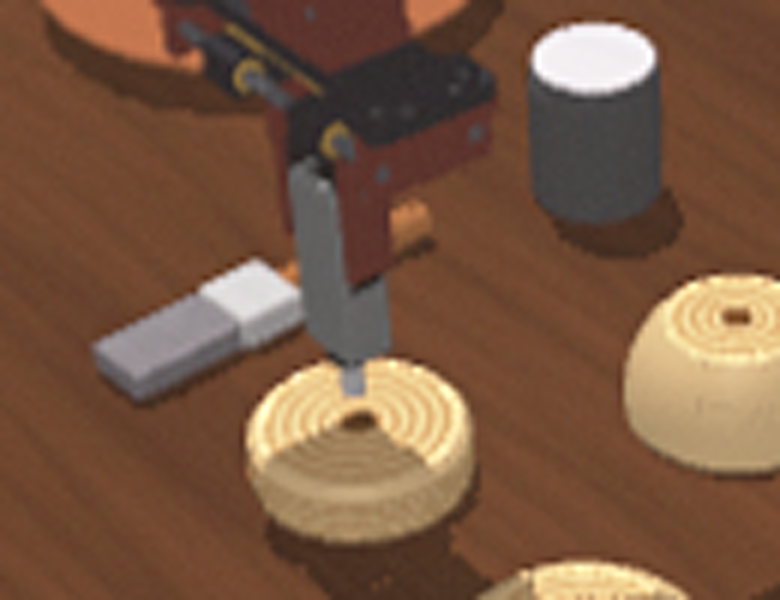

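apply_moves:
  plan:
    - [-2,0,5,-0.002,0,0.009]
    - [0,0,5,0,0,0]
    - [0,0,4,0,0,0]
    - [0,0,3,0,0,0]
    - [0,0,0,0,0,0]

```text
time: 23.87
position: [0.6269, -0.3225, 0.1198]
ee_rot: [1.0, -0.007, 0.002, 0.001]
wrist_force: [-0.6, 0.5, -1.2]
opening: 0.454
```

```bash
python3 st.py .6265 -.3243 .113
```

```text
t 23.87 p [ 0.6269 -0.3225  0.1198] F [-0.63  0.53 -1.18] T [ 0.05 -0.04 -0.01] open 0.454
yaw -0.0132 zaxis [ 0.0045 -0.0027 -1.    ] q [-0.52  0.38  1.09 -0.    1.67  1.06]
delta tool mm [-0.5  1.8  6.8]
turn [ 0.0026 -0.0045  0.0018]
```

apply_moves:
  plan:
    - [-1,1,3,0.002,-0.004,0]
    - [0,0,2,0,0,0]
    - [0,0,2,0,0,0]
    - [0,0,2,0,0,0]
    - [0,0,0,0,0,0]
    - [0,0,0,0,0,0]

```text
time: 24.37
position: [0.6261, -0.3237, 0.1126]
ee_rot: [1.0, -0.007, 0.001, 0.001]
wrist_force: [-1.6, 1.0, 1.2]
opening: 0.451
```

```bash
python3 st.py .6265 -.3243 .113; python3 look.py 20;python3 - <<'E'
import cv2
S=cv2.imread('pics/s20.png')
cv2.imwrite('pics/s20c.png',cv2.resize(S[140:240,160:290],None,fx=6,fy=6,interpolation=cv2.INTER_CUBIC))
E
```

```text
t 24.37 p [ 0.6261 -0.3237  0.1126] F [-1.59  0.98  1.17] T [0.27 0.37 0.  ] open 0.451
yaw -0.0132 zaxis [ 0.0021 -0.0013 -1.    ] q [-0.53  0.38  1.1  -0.    1.66  1.06]
delta tool mm [ 0.4  0.6 -0.4]
turn [ 0.0012 -0.0021  0.0018]
plate ([255.9, 244.8], [0.6288, -0.153], 10) ([296.0, 190.5], [0.6265, -0.1526], 10)
lid ([217.0, 205.5], [0.6207, -0.3455], 4) ([363.6, 188.6], [0.6262, -0.3367], 93)
bowl ([282.3, 192.5], [0.4528, -0.2485], 9) None
```

View pics/s20c.png

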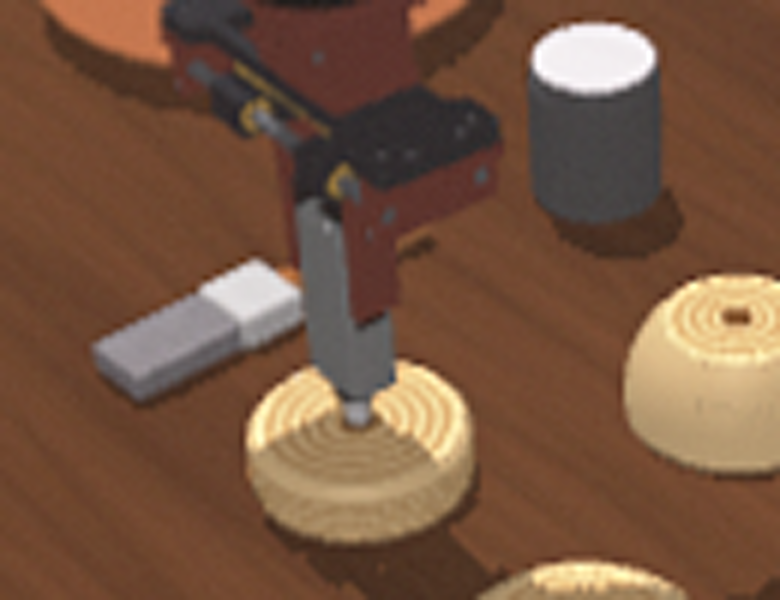

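The foot is on the lid's core with a force rise of about 2.8 N. I'll hold it.

apply_moves:
  plan:
    - [0,0,0,0,0,0]
    - [0,0,0,0,0,0]
    - [0,0,0,0,0,0]
    - [0,0,0,0,0,0]
    - [0,0,0,0,0,0]
    - [0,0,0,0,0,0]
    - [0,0,0,0,0,0]
    - [0,0,0,0,0,0]
    - [0,0,0,0,0,0]
    - [0,0,0,0,0,0]
    - [0,0,0,0,0,0]
    - [0,0,0,0,0,0]
    - [0,0,0,0,0,0]
    - [0,0,0,0,0,0]

```text
time: 25.63
position: [0.6261, -0.3236, 0.1131]
ee_rot: [1.0, -0.007, 0.001, 0.001]
wrist_force: [-1.6, 0.6, 2.0]
opening: 0.451
```

apply_moves:
  plan:
    - [0,0,-5,0,0,0]
    - [0,0,-10,0,0,0]
    - [0,0,-20,0,0,0]
    - [0,0,-30,0,0,0]
    - [0,-5,-30,0,0,0]
    - [-30,-25,-5,0,0,0]
    - [-35,-20,0,0,0,0]
    - [-15,-5,0,0,0,0]
    - [0,0,0,0,0,0]
    - [0,0,0,0,0,0]

```text
time: 26.47
position: [0.548, -0.2682, 0.2142]
ee_rot: [1.0, -0.007, -0.001, -0.0]
wrist_force: [1.0, 0.5, -1.3]
opening: 0.455
```

```bash
python3 st.py .452 -.248 .16; python3 look.py 21
```

```text
t 26.47 p [ 0.548  -0.2682  0.2142] F [ 0.98  0.54 -1.29] T [-0.01 -0.02  0.04] open 0.455
yaw -0.014 zaxis [-1.5e-03  6.0e-04 -1.0e+00] q [-0.51  0.12  1.22 -0.    1.8   1.07]
delta tool mm [-96.1 -18.8  54.3]
turn [-0.0006  0.0015  0.001 ]
plate ([256.4, 245.3], [0.629, -0.1508], 8) ([294.0, 194.3], [0.6161, -0.147], 77)
lid ([219.1, 209.9], [0.628, -0.3246], 13) ([352.1, 183.5], [0.6408, -0.3056], 25)
bowl ([282.3, 192.5], [0.4528, -0.2485], 9) ([334.0, 254.0], [0.4508, -0.2475], 13)
```

View pics/s21.png

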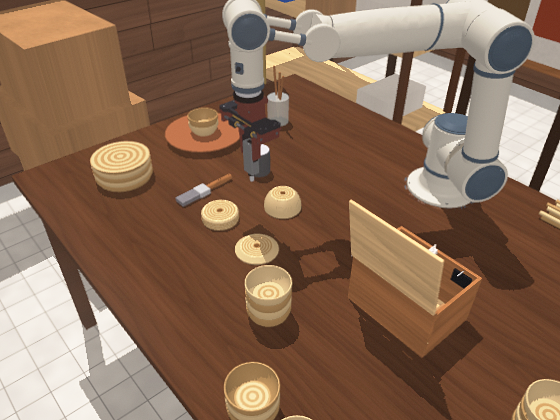

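Bowl core unchanged at (282.3,192.5). I'll move over it.

apply_moves:
  plan:
    - [-30,-6,0,0,0,0]
    - [-30,-6,5,0,0,0]
    - [-25,-5,10,0,0,0]
    - [-11,-2,15,0,0,0]
    - [0,0,15,0,0,0]
    - [0,0,10,0,0,0]
    - [0,0,0,0,0,0]
    - [0,0,0,0,0,0]

```text
time: 27.23
position: [0.4547, -0.2514, 0.1522]
ee_rot: [1.0, -0.008, -0.004, -0.002]
wrist_force: [-0.8, -0.5, -1.7]
opening: 0.45
```

```bash
python3 st.py .452 -.248 .135
```

```text
t 27.23 p [ 0.4547 -0.2514  0.1522] F [-0.85 -0.5  -1.69] T [ 0.01 -0.02 -0.  ] open 0.45
yaw -0.0151 zaxis [-0.007   0.0037 -1.    ] q [-0.57 -0.12  1.57 -0.    1.7   1.02]
delta tool mm [-2.6 -3.3 17.2]
turn [-0.0036  0.0071 -0.0002]
```

apply_moves:
  plan:
    - [-3,-3,4,-0.003,0.007,0]
    - [0,0,4,0,0,0]
    - [0,0,0,0,0,0]

```text
time: 27.48
position: [0.4533, -0.2489, 0.1447]
ee_rot: [1.0, -0.007, 0.001, 0.0]
wrist_force: [-0.2, -0.7, -1.3]
opening: 0.456
```

```bash
python3 st.py .452 -.248 .135; python3 look.py 22;python3 - <<'E'
import cv2
S=cv2.imread('pics/s22.png')
cv2.imwrite('pics/s22c.png',cv2.resize(S[130:230,220:350],None,fx=6,fy=6,interpolation=cv2.INTER_CUBIC))
E
```

```text
t 27.48 p [ 0.4533 -0.2489  0.1447] F [-0.18 -0.67 -1.32] T [ 0.   -0.   -0.03] open 0.456
yaw -0.0147 zaxis [ 1.4e-03 -1.0e-04 -1.0e+00] q [-0.57 -0.13  1.6   0.    1.68  1.02]
delta tool mm [-1.3 -0.9  9.7]
turn [ 0.     -0.0015  0.0003]
plate ([256.2, 245.0], [0.6286, -0.1519], 16) ([295.3, 190.7], [0.6259, -0.1507], 20)
lid ([219.1, 209.9], [0.628, -0.3246], 13) ([359.0, 189.1], [0.6251, -0.324], 21)
bowl ([282.6, 192.5], [0.4525, -0.2479], 8) ([329.2, 250.4], [0.4606, -0.2349], 89)
```

View pics/s22c.png

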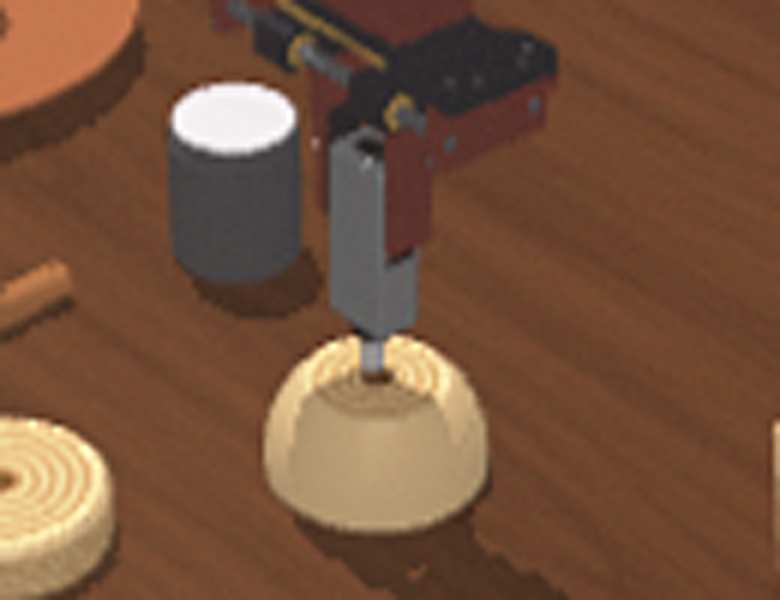

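The foot at (372,370) sits just above the core at (376,376). I'll lower it gently.

apply_moves:
  plan:
    - [-1,-1,4,0,0,0]
    - [0,0,3,0,0,0]
    - [0,0,2,0,0,0]
    - [0,0,2,0,0,0]
    - [0,0,0,0,0,0]
    - [0,0,0,0,0,0]

```text
time: 28.08
position: [0.4532, -0.2483, 0.136]
ee_rot: [1.0, -0.007, 0.003, 0.001]
wrist_force: [-0.3, 0.3, 0.6]
opening: 0.455
```

```bash
python3 st.py .452 -.248 .1345; python3 look.py 23;python3 - <<'E'
import cv2
S=cv2.imread('pics/s23.png')
cv2.imwrite('pics/s23c.png',cv2.resize(S[130:230,220:350],None,fx=6,fy=6,interpolation=cv2.INTER_CUBIC))
E
```

```text
t 28.08 p [ 0.4532 -0.2483  0.136 ] F [-0.27  0.32  0.55] T [ 0.14  0.17 -0.03] open 0.455
yaw -0.0144 zaxis [ 0.0054 -0.0027 -1.    ] q [-0.57 -0.14  1.62  0.    1.66  1.02]
delta tool mm [-1.3 -0.3  1.5]
turn [ 0.0027 -0.0054  0.0005]
plate ([256.2, 245.0], [0.6286, -0.1519], 16) ([295.3, 190.7], [0.6259, -0.1507], 20)
lid ([219.2, 209.9], [0.6276, -0.3246], 12) ([359.0, 189.1], [0.6251, -0.324], 21)
bowl ([280.3, 187.6], [0.4416, -0.2708], 5) ([328.8, 250.4], [0.4607, -0.2339], 80)
```

View pics/s23c.png

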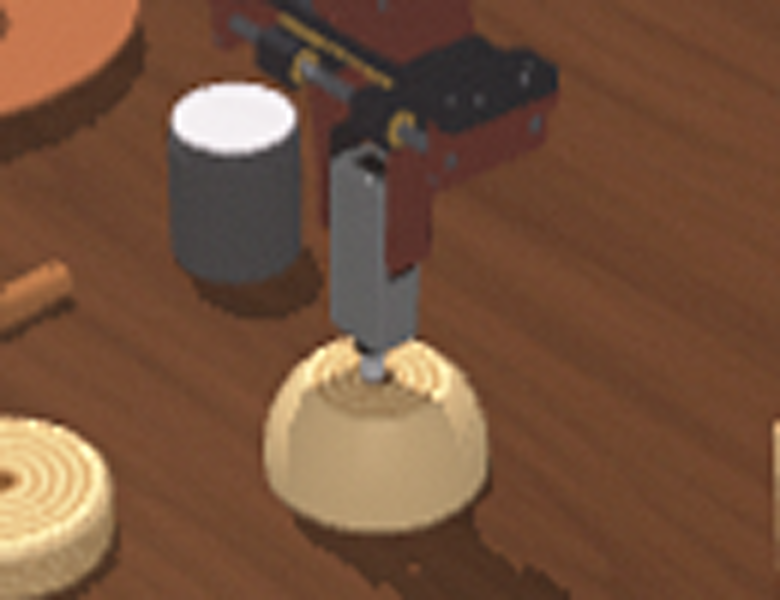

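apply_moves:
  plan:
    - [0,0,2,0,0,0]
    - [0,0,0,0,0,0]
    - [0,0,0,0,0,0]
    - [0,0,0,0,0,0]
    - [0,0,0,0,0,0]
    - [0,0,0,0,0,0]
    - [0,0,0,0,0,0]
    - [0,0,0,0,0,0]
    - [0,0,0,0,0,0]
    - [0,0,0,0,0,0]
    - [0,0,0,0,0,0]
    - [0,0,0,0,0,0]
    - [0,0,0,0,0,0]
    - [0,0,0,0,0,0]
    - [0,0,0,0,0,0]

```text
time: 29.43
position: [0.4533, -0.2483, 0.1348]
ee_rot: [1.0, -0.007, 0.003, 0.001]
wrist_force: [-0.8, 0.1, 1.0]
opening: 0.449
```

apply_moves:
  plan:
    - [0,0,-5,0,0,0]
    - [0,0,-10,0,0,0]
    - [0,0,-25,0,0,0]
    - [0,0,-35,0,0,0]
    - [0,0,-35,0,0,0]
    - [0,0,-35,0,0,0]
    - [0,0,-20,0,0,0]
    - [0,-30,-5,0,0,0]
    - [0,-38,0,0,0,0]
    - [0,-38,0,0,0,0]
    - [0,-38,0,0,0,0]
    - [0,-38,0,0,0,0]
    - [0,0,0,0,0,0]

```text
time: 30.52
position: [0.4542, -0.0605, 0.3162]
ee_rot: [1.0, -0.011, 0.003, -0.0]
wrist_force: [-0.3, 0.1, -1.8]
opening: 0.454
```

```bash
python3 st.py .481 .245 .32; python3 look.py 24
```

```text
t 30.52 p [ 0.4542 -0.0605  0.3162] F [-0.33  0.13 -1.77] T [0.01 0.02 0.01] open 0.454
yaw -0.0215 zaxis [ 6.8e-03  1.0e-04 -1.0e+00] q [-0.21 -0.25  1.4   0.    1.99  1.39]
delta tool mm [  20.2 -306.    -3.5]
turn [-0.0002 -0.0068 -0.0065]
plate ([264.4, 238.8], [0.5959, -0.157], 8) ([295.1, 182.3], [0.6493, -0.1507], 24)
lid ([219.2, 209.9], [0.6276, -0.3246], 12) ([359.0, 189.1], [0.6251, -0.324], 21)
bowl ([282.3, 192.5], [0.4528, -0.2485], 9) ([334.0, 254.0], [0.4508, -0.2475], 13)
```

View pics/t24.png

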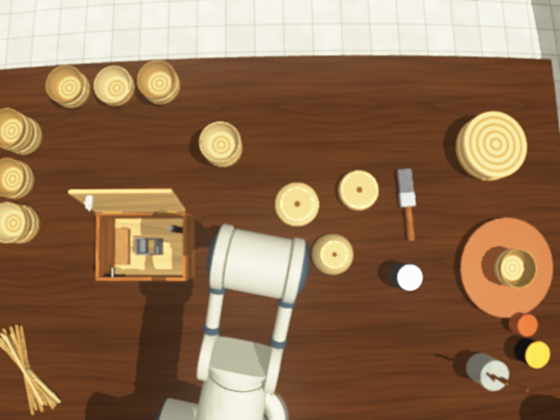

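View pics/s24.png

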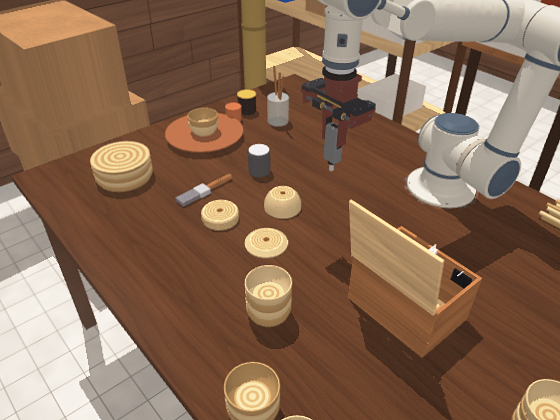

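The knock came to the plate, which is now at (297,204) in the top view. Its reading was already done, and it lies flat. Three pieces are read and no jar is present, so I'll return to the pocket.

apply_moves:
  plan:
    - [3,-30,0,0,-0.006,-0.006]
    - [3,-36,0,0,0,0]
    - [3,-36,0,0,0,0]
    - [3,-36,0,0,0,0]
    - [3,-36,0,0,0,0]
    - [3,-36,0,0,0,0]
    - [0,-32,0,0,0,0]
    - [0,-20,0,0,0,0]
    - [0,0,0,0,0,0]
    - [0,0,0,0,0,0]

```text
time: 31.45
position: [0.4858, 0.1932, 0.3118]
ee_rot: [1.0, -0.021, -0.002, 0.005]
wrist_force: [0.2, 0.4, -1.6]
opening: 0.454
```

```bash
python3 st.py .4815 .2454 .25 -.0165
```

```text
t 31.45 p [0.4858 0.1932 0.3118] F [ 0.18  0.45 -1.56] T [ 0.   -0.04 -0.03] open 0.454
yaw -0.0428 zaxis [-0.004  -0.0106 -0.9999] q [ 0.32 -0.07  1.25 -0.01  1.98  1.93]
delta tool mm [ -6.3 -52.6  61.2]
turn [ 0.0107  0.0037 -0.0263]
```

apply_moves:
  plan:
    - [-3,-28,0,0.01,0.004,-0.026]
    - [-3,-25,0,0,0,0]
    - [0,0,10,0,0,0]
    - [0,0,10,0,0,0]
    - [0,0,0,0,0,0]
    - [0,0,0,0,0,0]

```text
time: 31.95
position: [0.4858, 0.2371, 0.2895]
ee_rot: [1.0, -0.015, 0.0, 0.002]
wrist_force: [0.6, -0.5, -1.3]
opening: 0.452
```

```bash
python3 st.py .4815 .2454 .20 -.0165
```

```text
t 31.95 p [0.4858 0.2371 0.2895] F [ 0.64 -0.54 -1.35] T [ 0.05 -0.02 -0.02] open 0.452
yaw -0.0299 zaxis [ 1.0e-04 -4.9e-03 -1.0e+00] q [ 0.39 -0.04  1.26 -0.    1.93  1.99]
delta tool mm [-4.6 -8.6 89.4]
turn [ 0.0049 -0.0002 -0.0134]
```

apply_moves:
  plan:
    - [-4,-8,0,0.005,0,-0.013]
    - [0,0,20,0,0,0]
    - [0,0,25,0,0,0]
    - [0,0,25,0,0,0]
    - [0,0,15,0,0,0]
    - [0,0,0,0,0,0]
    - [0,0,0,0,0,0]

```text
time: 32.53
position: [0.4832, 0.2419, 0.2057]
ee_rot: [1.0, -0.011, 0.003, -0.002]
wrist_force: [-0.4, -0.5, -0.8]
opening: 0.451
```

```bash
python3 st.py .4817 .2454 .175 -.0165
```

```text
t 32.53 p [0.4832 0.2419 0.2057] F [-0.4  -0.47 -0.84] T [ 0.05 -0.03  0.03] open 0.451
yaw -0.0212 zaxis [ 0.0066  0.0039 -1.    ] q [ 0.4  -0.08  1.44  0.    1.77  1.99]
delta tool mm [-1.8 -3.4 30.7]
turn [-0.0041 -0.0065 -0.0047]
```

apply_moves:
  plan:
    - [-2,-3,10,-0.004,-0.006,-0.005]
    - [0,0,12,0,0,0]
    - [0,0,8,0,0,0]
    - [0,0,0,0,0,0]
    - [0,0,0,0,0,0]

```text
time: 32.95
position: [0.4825, 0.2457, 0.1774]
ee_rot: [1.0, -0.008, 0.003, -0.001]
wrist_force: [1.2, -0.6, -1.3]
opening: 0.455
```

```bash
python3 st.py .4817 .2454 .14 -.0165
```

```text
t 32.95 p [0.4825 0.2457 0.1774] F [ 1.2  -0.58 -1.29] T [ 0.01 -0.01  0.04] open 0.455
yaw -0.0158 zaxis [ 0.0056  0.0024 -1.    ] q [ 0.41 -0.08  1.49 -0.    1.73  1.99]
delta tool mm [-1.   0.4 37.4]
turn [-0.0025 -0.0055  0.0007]
```

apply_moves:
  plan:
    - [-1,0,8,-0.002,-0.006,0]
    - [0,0,10,0,0,0]
    - [0,0,10,0,-0.002,0]
    - [0,0,6,0,-0.002,0]
    - [0,0,0,0,0,0]

```text
time: 33.37
position: [0.4818, 0.246, 0.1408]
ee_rot: [1.0, -0.008, -0.002, -0.001]
wrist_force: [-0.2, 0.2, -2.1]
opening: 0.453
```

```bash
python3 st.py .4817 .2454 .104 -.0165
```

```text
t 33.37 p [0.4818 0.246  0.1408] F [-0.16  0.24 -2.09] T [0.01 0.06 0.02] open 0.453
yaw -0.0156 zaxis [-0.004   0.0011 -1.    ] q [ 0.41 -0.07  1.54  0.    1.67  1.99]
delta tool mm [ 0.   0.6 36.8]
turn [-0.001   0.004   0.0009]
```

apply_moves:
  plan:
    - [0,1,8,-0.001,0.002,0]
    - [0,0,8,0,0,0]
    - [0,0,8,0,-0.002,0]
    - [0,0,6,0,0,0]
    - [0,0,0,0,0,0]

```text
time: 33.78
position: [0.4814, 0.2446, 0.1069]
ee_rot: [1.0, -0.008, -0.003, 0.0]
wrist_force: [-1.1, 0.0, -2.2]
opening: 0.451
```

```bash
python3 st.py .4817 .2454 .104 -.0165
```

```text
t 33.78 p [0.4814 0.2446 0.1069] F [-1.06  0.04 -2.23] T [0.01 0.04 0.02] open 0.451
yaw -0.0158 zaxis [-5.e-03 -5.e-04 -1.e+00] q [ 0.41 -0.06  1.59  0.    1.61  1.99]
delta tool mm [ 0.3 -0.8  2.9]
turn [0.0006 0.005  0.0007]
```

apply_moves:
  plan:
    - [0,-1,2,0,0.005,0]
    - [0,0,2,0,0,0]
    - [0,0,1,0,0,0]
    - [0,0,0,0,0,0]

```text
time: 34.12
position: [0.4817, 0.2459, 0.1035]
ee_rot: [1.0, -0.008, 0.001, 0.0]
wrist_force: [-0.5, 0.3, -1.3]
opening: 0.454
```

```bash
python3 st.py .4817 .2454 .103 -.0165
```

```text
t 34.12 p [0.4817 0.2459 0.1035] F [-0.49  0.25 -1.32] T [-0.03 -0.01 -0.01] open 0.454
yaw -0.0158 zaxis [ 0.0021 -0.     -1.    ] q [ 0.41 -0.06  1.6  -0.    1.6   2.  ]
delta tool mm [-0.   0.5  0.5]
turn [-0.     -0.0021  0.0007]
```

apply_moves:
  plan:
    - [0,0,1,0,0,0]
    - [0,0,1,0,0,0]
    - [0,0,0,0,0,0]

```text
time: 34.37
position: [0.4823, 0.2462, 0.1033]
ee_rot: [1.0, -0.008, 0.002, -0.001]
wrist_force: [0.2, 0.5, -1.1]
opening: 0.453
```

apply_moves:
  plan:
    - [0,0,0,0,0,0]
    - [0,0,0,0,0,0]
    - [0,0,0,0,0,0]
    - [0,0,0,0,0,0]
    - [0,0,0,0,0,0]
    - [0,0,0,0,0,0]
    - [0,0,0,0,0,0]
    - [0,0,0,0,0,0]
  fingers: 0

```text
time: 35.03
position: [0.4831, 0.2465, 0.1032]
ee_rot: [1.0, -0.008, 0.003, -0.001]
wrist_force: [-0.1, 0.1, 0.0]
opening: 0.991
```

```bash
python3 st.py .4817 .2454 .33 -.0165
```

```text
t 35.03 p [0.4831 0.2465 0.1032] F [-0.13  0.14  0.03] T [ 0.01 -0.    0.01] open 0.991
yaw -0.0157 zaxis [ 0.0066  0.002  -1.    ] q [ 0.41 -0.06  1.6  -0.    1.59  2.  ]
delta tool mm [ 1.000e-01  7.000e-01 -2.268e+02]
turn [-0.0021 -0.0065  0.0008]
```

apply_moves:
  plan:
    - [0,0,-15,-0.002,-0.006,0]
    - [0,0,-25,0,0,0]
    - [0,0,-35,0,0,0]
    - [0,0,-38,0,0,0]
    - [0,0,-38,0,0,0]
    - [0,0,-38,0,0,0]
    - [0,0,-38,0,0,0]
    - [-5,30,-25,0,0,0]
    - [-5,38,0,0,0,0]
    - [-5,38,0,0,0,0]
    - [-5,38,0,0,0,0]
    - [-5,38,0,0,0,0]
    - [0,0,0,0,0,0]

```text
time: 36.12
position: [0.4532, 0.0596, 0.365]
ee_rot: [1.0, -0.005, -0.002, 0.003]
wrist_force: [-0.7, 0.2, 0.0]
opening: 1.002
```

```bash
python3 st.py .63 .245 .36;python3 look.py 25; python3 - <<'E'
import cv2
S=cv2.imread('pics/t25.png')
cv2.imwrite('pics/t25c.png',cv2.resize(S[180:310,70:210],None,fx=4.5,fy=4.5,interpolation=cv2.INTER_CUBIC))
S=cv2.imread('pics/s25.png')
cv2.imwrite('pics/s25c.png',cv2.resize(S[150:330,330:510],None,fx=3.3,fy=3.3,interpolation=cv2.INTER_CUBIC))
E
```

```text
t 36.12 p [0.4532 0.0596 0.365 ] F [-0.67  0.18  0.04] T [0.06 0.02 0.02] open 1.002
yaw -0.0093 zaxis [-0.0036 -0.0058 -1.    ] q [ 0.06 -0.21  1.27 -0.01  2.09  1.64]
delta tool mm [ 175.1 -187.1    3.3]
turn [0.0058 0.0035 0.0057]
plate ([264.4, 238.9], [0.5959, -0.157], 8) ([295.1, 182.3], [0.6493, -0.1507], 24)
lid ([219.2, 209.9], [0.6276, -0.3246], 12) ([359.0, 189.1], [0.6251, -0.324], 21)
bowl ([282.3, 192.5], [0.4528, -0.2485], 9) ([334.0, 254.0], [0.4508, -0.2475], 13)
```

View pics/t25c.png

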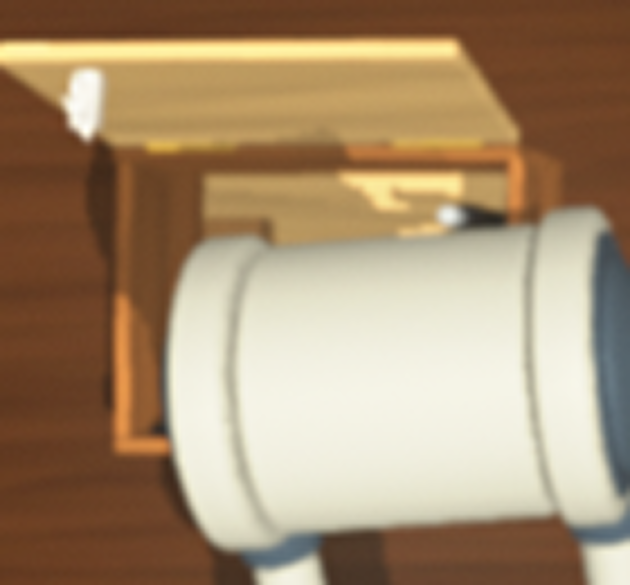

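View pics/s25c.png

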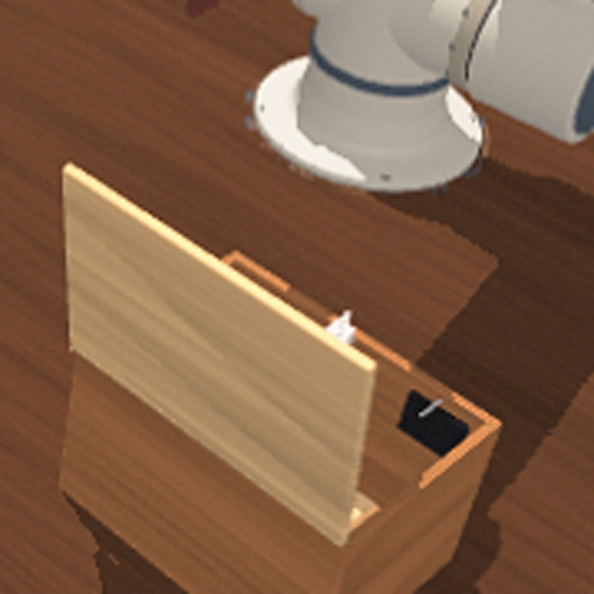

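apply_moves:
  plan:
    - [15,38,0,0.005,0.003,0.005]
    - [15,38,0,0,0,0]
    - [15,38,0,0,0,0]
    - [15,38,0,0,0,0]
    - [0,0,0,0,0,0]
  fingers: 1

```text
time: 36.63
position: [0.5173, -0.0844, 0.3621]
ee_rot: [1.0, 0.004, -0.001, -0.003]
wrist_force: [1.5, -0.0, -0.5]
opening: 0.664
```

```bash
python3 st.py .63 .245 .36;python3 look.py 26; python3 - <<'E'
import cv2
S=cv2.imread('pics/t26.png')
cv2.imwrite('pics/t26c.png',cv2.resize(S[180:310,70:210],None,fx=4.5,fy=4.5,interpolation=cv2.INTER_CUBIC))
S=cv2.imread('pics/t15.png')
cv2.imwrite('pics/t15c.png',cv2.resize(S[180:310,70:210],None,fx=4.5,fy=4.5,interpolation=cv2.INTER_CUBIC))
E
```

```text
t 36.63 p [ 0.5173 -0.0844  0.3621] F [ 1.5  -0.03 -0.48] T [ 0.02 -0.02  0.01] open 0.664
yaw 0.0071 zaxis [-0.0013  0.0062 -1.    ] q [-0.23 -0.04  1.12  0.01  2.06  1.34]
delta tool mm [ 115.  -328.5    4. ]
turn [-0.0062  0.0013  0.0221]
plate ([264.4, 238.9], [0.5959, -0.1569], 8) ([294.9, 182.2], [0.6494, -0.1503], 22)
lid ([219.2, 209.9], [0.6276, -0.3246], 12) ([359.0, 189.1], [0.6251, -0.324], 21)
bowl ([282.3, 192.5], [0.4528, -0.2485], 9) ([334.0, 254.0], [0.4508, -0.2475], 13)
```

View pics/t26c.png

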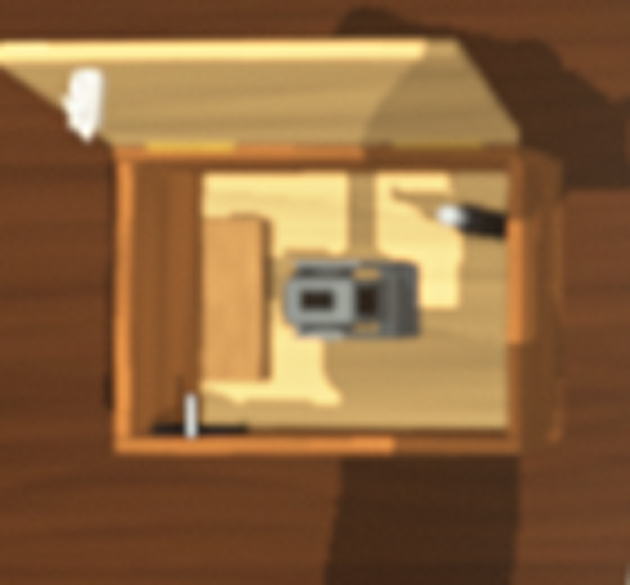

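View pics/t15c.png

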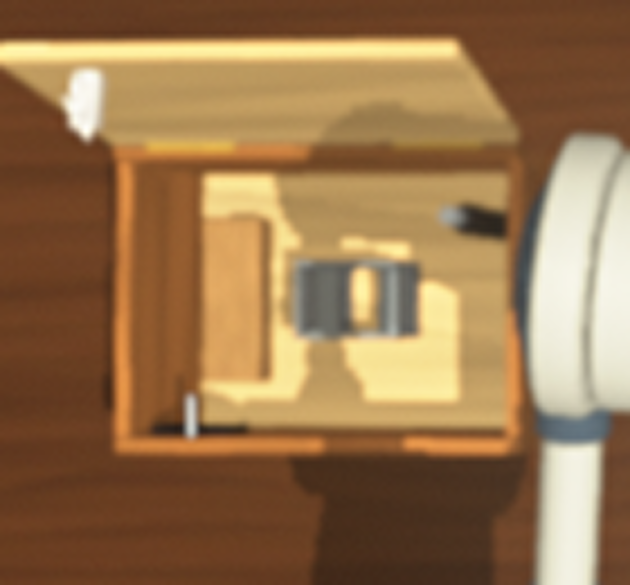

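The meter stands in its pocket, with its top at crop (285–350, 275–335), as before. I'll go round behind the flap.

apply_moves:
  plan:
    - [30,-20,0,-0.006,0.001,0.022]
    - [30,-25,0,0,0,0]
    - [30,-30,0,0,0,0]
    - [25,-36,0,0,0,0]
    - [5,-38,0,0,0,0]
    - [0,-38,0,0,0,0]
    - [0,-38,0,0,0,0]
    - [0,-38,0,0,0,0]
    - [0,-38,0,0,0,0]
    - [0,0,0,0,0,0]
    - [0,0,0,0,0,0]
  fingers: 1

```text
time: 37.65
position: [0.629, 0.255, 0.3622]
ee_rot: [1.0, 0.007, -0.002, -0.003]
wrist_force: [0.0, -0.5, -0.0]
opening: 0.005
```

```bash
python3 st.py .632 .245 .36
```

```text
t 37.65 p [0.629  0.255  0.3622] F [ 0.01 -0.49 -0.01] T [ 0.   -0.04  0.01] open 0.005
yaw 0.0134 zaxis [-0.0041  0.0055 -1.    ] q [0.33 0.42 0.6  0.01 2.12 1.89]
delta tool mm [ 2.8 10.   2.2]
turn [-0.0055  0.0041  0.0283]
```

apply_moves:
  plan:
    - [4,10,0,-0.005,0.004,0.028]
    - [0,0,20,0,0,0]
    - [0,0,20,0,0,0]
    - [0,0,12,0,0,0]
    - [0,0,0,0,0,0]
    - [0,0,0,0,0,0]

```text
time: 38.15
position: [0.6311, 0.2442, 0.3124]
ee_rot: [1.0, -0.01, 0.003, -0.0]
wrist_force: [-0.5, -0.2, 0.2]
opening: 0.002
```

```bash
python3 st.py .632 .245 .303; python3 look.py 27; python3 - <<'E'
import cv2
S=cv2.imread('pics/s27.png')
cv2.imwrite('pics/s27c.png',cv2.resize(S[110:330,320:500],None,fx=2.7,fy=2.7,interpolation=cv2.INTER_CUBIC))
E
```

```text
t 38.15 p [0.6311 0.2442 0.3124] F [-0.54 -0.25  0.25] T [-0.01  0.02 -0.  ] open 0.002
yaw -0.0195 zaxis [ 0.0063 -0.     -1.    ] q [ 0.32  0.35  0.78 -0.    2.01  1.91]
delta tool mm [ 0.8 -0.8  9.4]
turn [-0.0001 -0.0063 -0.0045]
plate ([264.3, 238.8], [0.5959, -0.1573], 9) ([295.1, 182.3], [0.6493, -0.1507], 24)
lid ([219.1, 209.9], [0.628, -0.3246], 13) ([359.0, 189.1], [0.6251, -0.324], 21)
bowl ([282.4, 192.5], [0.4528, -0.2485], 9) ([334.0, 254.0], [0.4508, -0.2475], 13)
```

View pics/s27c.png

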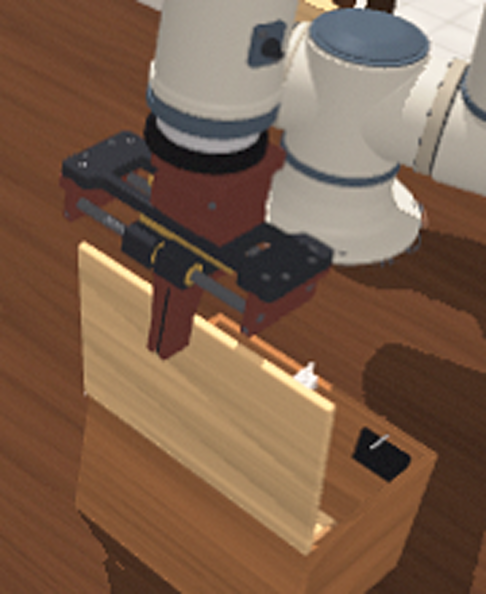

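apply_moves:
  plan:
    - [0,-1,6,0,-0.006,-0.004]
    - [-6,0,5,0,0,0]
    - [-8,0,0,0,0,0]
    - [-8,0,0,0,0,0]
    - [-7,0,0,0,0,0]
    - [-7,0,0,0,0,0]
    - [-7,0,0,0,0,0]
    - [-7,0,0,0,0,0]
    - [-7,0,0,0,0,0]
    - [0,0,0,0,0,0]

```text
time: 39.08
position: [0.574, 0.2449, 0.3072]
ee_rot: [1.0, -0.009, 0.006, -0.002]
wrist_force: [0.6, -0.1, 0.3]
opening: 0.002
```

```bash
cat > fl.py <<'E'
import sys,cv2
from h import *
from workcell import read_camera
S=read_camera('scene');k=sys.argv[1]
cv2.imwrite(f'pics/s{k}c.png',cv2.resize(S[110:330,320:500,::-1],None,fx=2.7,fy=2.7,interpolation=cv2.INTER_CUBIC))
E
python3 st.py .573 .245 .306; python3 fl.py 28
```

```text
t 39.08 p [0.574  0.2449 0.3072] F [ 0.63 -0.08  0.31] T [0.03 0.02 0.  ] open 0.002
yaw -0.0188 zaxis [ 0.0122  0.004  -0.9999] q [ 0.35  0.18  0.99 -0.    1.96  1.94]
delta tool mm [-1.  -0.1  1.2]
turn [-0.0042 -0.0121 -0.0038]
```

View pics/s28c.png

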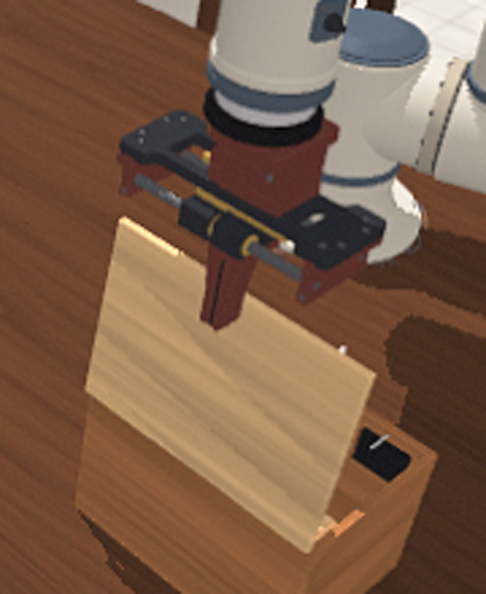

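The flap follows the finger and is at about 1.45 rad. I'll continue down the arc.

apply_moves:
  plan:
    - [-7,0,0,-0.004,-0.012,-0.003]
    - [-7,0,1,0,0,0]
    - [-7,0,1,0,0,0]
    - [-7,0,2,0,0,0]
    - [-7,0,2,0,0,0]
    - [-7,0,2,0,0,0]
    - [-7,0,3,0,0,0]
    - [-7,0,3,0,0,0]
    - [-7,0,3,0,0,0]
    - [-6,0,4,0,0,0]
    - [-6,0,4,0,0,0]
    - [0,0,0,0,0,0]

```text
time: 40.13
position: [0.4911, 0.2459, 0.2793]
ee_rot: [1.0, -0.008, -0.002, 0.001]
wrist_force: [0.2, 0.4, 0.1]
opening: 0.008
```

```bash
python3 st.py .489 .245 .2785; python3 fl.py 29
```

```text
t 40.13 p [0.4911 0.2459 0.2793] F [0.21 0.38 0.14] T [ 0.08 -0.02 -0.01] open 0.008
yaw -0.0155 zaxis [-0.0033 -0.0011 -1.    ] q [ 0.4  -0.03  1.26  0.    1.91  1.99]
delta tool mm [-2.   1.   0.8]
turn [ 0.0011  0.0033 -0.0005]
```

View pics/s29c.png

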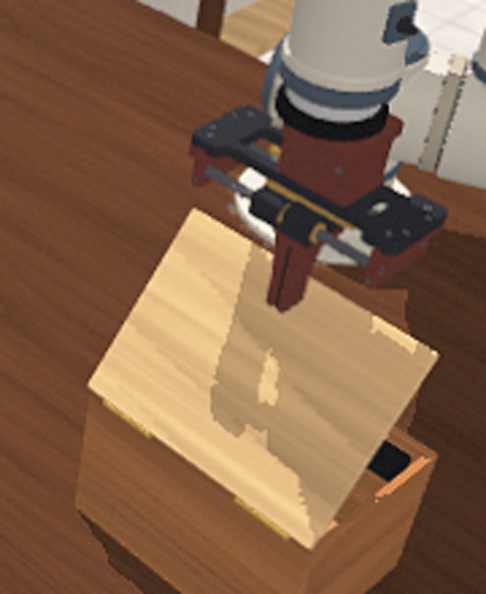

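apply_moves:
  plan:
    - [-5,0,4,0,0.003,0]
    - [-5,0,4,0,0,0]
    - [-5,0,5,0,0,0]
    - [-5,0,5,0,0,0]
    - [-5,0,5,0,0,0]
    - [-5,0,5,0,0,0]
    - [-5,0,5,0,0,0]
    - [-4,0,5,0,0,0]
    - [-4,0,5,0,0,0]
    - [-3,0,5,0,0,0]
    - [0,0,0,0,0,0]

```text
time: 41.1
position: [0.4432, 0.2464, 0.2286]
ee_rot: [1.0, -0.008, 0.003, 0.0]
wrist_force: [1.0, 0.1, 0.5]
opening: 0.004
```

```bash
python3 st.py .43 .245 .208; python3 fl.py 30
```

```text
t 41.1 p [0.4432 0.2464 0.2286] F [1.   0.13 0.52] T [ 0.06 -0.2  -0.06] open 0.004
yaw -0.0167 zaxis [ 6.1e-03 -1.0e-04 -1.0e+00] q [ 0.44 -0.16  1.48 -0.    1.82  2.03]
delta tool mm [-13.3   1.7  20.5]
turn [-0.     -0.0061 -0.0017]
```

View pics/s30c.png

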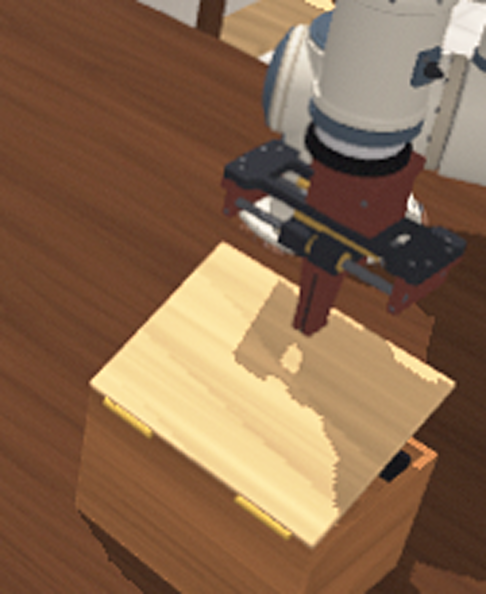

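apply_moves:
  plan:
    - [-4,1,5,0,-0.004,0]
    - [-4,0,5,0,0,0]
    - [-4,0,5,0,0,0]
    - [-4,0,5,0,0,0]
    - [-3,0,5,0,0,0]
    - [-3,0,5,0,0,0]
    - [-3,0,5,0,0,0]
    - [-3,0,5,0,0,0]
    - [-2,0,4,0,0,0]
    - [-2,0,4,0,0,0]
    - [0,0,4,0,0,0]
    - [0,0,0,0,0,0]

```text
time: 42.15
position: [0.4091, 0.2462, 0.173]
ee_rot: [1.0, -0.008, 0.003, -0.001]
wrist_force: [2.2, 0.4, 1.6]
opening: 0.01
```

```bash
python3 st.py .411 .245 .165; python3 fl.py 31
```

```text
t 42.15 p [0.4091 0.2462 0.173 ] F [2.18 0.36 1.65] T [ 0.07 -0.23  0.08] open 0.01
yaw -0.017 zaxis [ 0.0053  0.0016 -1.    ] q [ 0.47 -0.25  1.65 -0.    1.74  2.06]
delta tool mm [1.9 1.2 8. ]
turn [-0.0017 -0.0052 -0.002 ]
```

View pics/s31c.png

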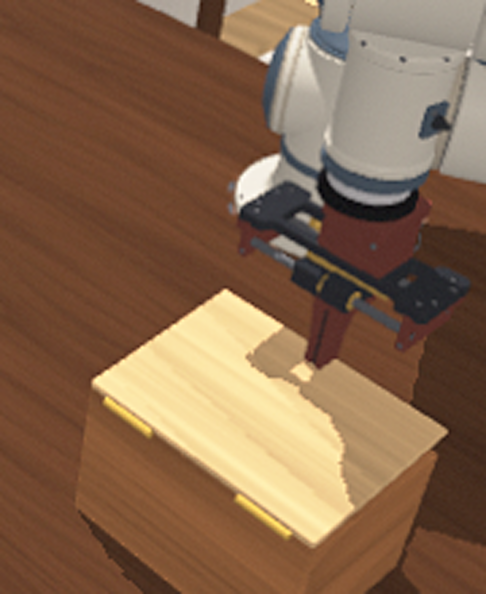

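apply_moves:
  plan:
    - [2,0,3,0,-0.003,0]
    - [0,0,3,0,0,0]
    - [0,0,3,0,0,0]
    - [0,0,2,0,0,0]
    - [0,0,2,0,0,0]
    - [0,0,0,0,0,0]

```text
time: 42.7
position: [0.4097, 0.2463, 0.161]
ee_rot: [1.0, -0.008, -0.001, -0.001]
wrist_force: [0.3, 0.3, 1.5]
opening: 0.002
```

```bash
python3 st.py .411 .245 .156; python3 ed.py
```

```text
t 42.7 p [0.4097 0.2463 0.161 ] F [0.3  0.29 1.54] T [ 0.03  0.01 -0.01] open 0.002
yaw -0.0163 zaxis [-0.0022  0.0018 -1.    ] q [ 0.47 -0.24  1.66  0.    1.72  2.06]
delta tool mm [1.3 1.3 5. ]
turn [-0.0018  0.0023 -0.0013]
0 [222.79 225.44 227.8  230.45]
now [223.67 226.16 228.7  231.36]
```

apply_moves:
  plan:
    - [0,0,2,0,0,0]
    - [0,0,2,0,0,0]
    - [0,0,2,0,0,0]
    - [0,0,0,0,0,0]

```text
time: 43.08
position: [0.4096, 0.2463, 0.1546]
ee_rot: [1.0, -0.008, -0.002, -0.001]
wrist_force: [0.4, -0.8, 3.3]
opening: 0.007
```

```bash
python3 st.py .411 .245 .155; python3 ed.py
```

```text
t 43.08 p [0.4096 0.2463 0.1546] F [ 0.37 -0.76  3.34] T [-0.04  0.09  0.  ] open 0.007
yaw -0.0163 zaxis [-0.0031  0.0018 -1.    ] q [ 0.47 -0.24  1.67  0.    1.71  2.06]
delta tool mm [ 1.4  1.3 -0.4]
turn [-0.0018  0.0031 -0.0013]
0 [222.79 225.44 227.8  230.45]
now [226.34 228.68 231.42 233.71]
```

Pressed to the same depth as the first click. I'll let it up slowly, staying above the flap.

apply_moves:
  plan:
    - [0,0,-2,0,0,0]
    - [0,0,-2,0,0,0]
    - [0,0,-2,0,0,0]
    - [0,0,-2,0,0,0]
    - [0,0,-2,0,0,0]
    - [0,0,-2,0,0,0]
    - [0,0,-3,0,0,0]
    - [0,0,-3,0,0,0]
    - [0,0,0,0,0,0]

```text
time: 43.88
position: [0.4094, 0.2459, 0.1723]
ee_rot: [1.0, -0.008, -0.003, -0.0]
wrist_force: [0.2, -0.6, 0.2]
opening: 0.008
```

```bash
python3 st.py .411 .245 .155; python3 ed.py; python3 fl.py 32
```

```text
t 43.88 p [0.4094 0.2459 0.1723] F [ 0.2  -0.55  0.22] T [ 0.07 -0.03 -0.02] open 0.008
yaw -0.0165 zaxis [-5.6e-03  1.0e-04 -1.0e+00] q [ 0.47 -0.24  1.64  0.    1.75  2.06]
delta tool mm [ 1.7  0.9 17.3]
turn [ 0.      0.0056 -0.0015]
0 [222.79 225.44 227.8  230.45]
now [222.68 225.39 227.71 230.43]
```

View pics/s32c.png

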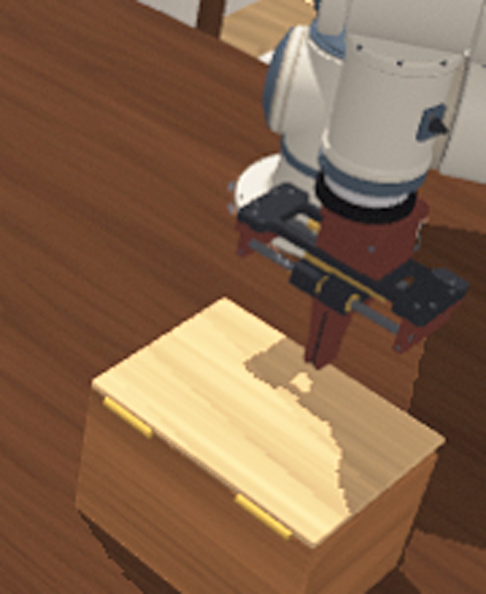

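The flap edge is back at its start pixels to within 0.1 px, with the finger clear, so it has latched. I'll rise away and make final checks.

apply_moves:
  plan:
    - [0,0,-5,0,0,0]
    - [0,0,-15,0,0,0]
    - [0,0,-30,0,0,0]
    - [0,0,-35,0,0,0]
    - [0,0,-35,0,0,0]
    - [0,30,0,0,0,0]
    - [0,38,0,0,0,0]
    - [0,38,0,0,0,0]
    - [0,38,0,0,0,0]
    - [0,38,0,0,0,0]
    - [0,38,0,0,0,0]
    - [0,0,0,0,0,0]
    - [0,0,0,0,0,0]
    - [0,0,0,0,0,0]

```text
time: 45.15
position: [0.405, 0.0166, 0.2996]
ee_rot: [1.0, -0.008, -0.003, 0.002]
wrist_force: [0.4, 0.8, 0.7]
opening: 0.005
```

```bash
python3 st.py; python3 ed.py; python3 look.py 33; python3 - <<'E'
from h import *
T=cv2.imread('pics/t33.png')[:,:,::-1];S=cv2.imread('pics/s33.png')[:,:,::-1]
a=core('top',T,(297,204),8);b=core('scene',S,(266,243),8)
print(plane('top',a[0],.014),plane('scene',b[0],.014))
T0=cv2.imread('pics/top0.png')[:,:,::-1];S0=cv2.imread('pics/scene0.png')[:,:,::-1]
for n,r in(('tin',(255,300,390,430)),('brush',(165,245,393,420)),('stack',(115,172,195,247))):
    y0,y1,x0,x1=r;print(n,np.abs(T[y0:y1,x0:x1].astype(int)-T0[y0:y1,x0:x1]).mean().round(2))
E
```

```text
t 45.15 p [0.405  0.0166 0.2996] F [0.36 0.76 0.66] T [ 0.1  -0.01  0.01] open 0.005
yaw -0.0153 zaxis [-0.007  -0.0042 -1.    ] q [-0.04 -0.39  1.53 -0.    2.    1.54]
0 [222.79 225.44 227.8  230.45]
now [223.38 225.89 227.69 230.44]
plate ([264.4, 238.8], [0.5958, -0.157], 8) ([295.1, 182.3], [0.6493, -0.1507], 24)
lid ([219.2, 209.9], [0.6276, -0.3246], 12) ([359.0, 189.1], [0.6251, -0.324], 21)
bowl ([282.3, 192.5], [0.4528, -0.2485], 9) ([334.0, 254.0], [0.4508, -0.2475], 13)
[ 0.5908529  -0.15379067  0.014     ] [ 0.5929667  -0.15461086  0.014     ]
tin 0.52
brush 0.63
stack 0.59
```

View pics/s33.png

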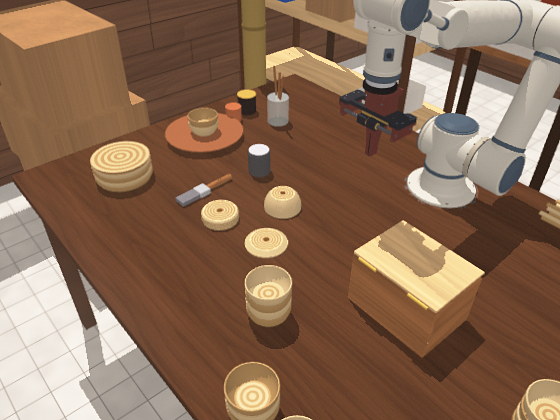

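View pics/t33.png

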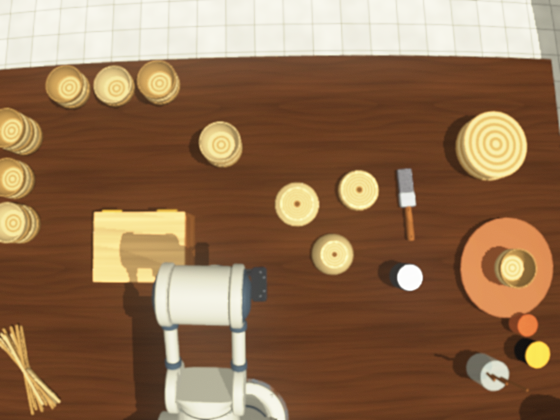

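The flap is shut, the ware lies flat and the bystanders are unmoved. Handing in.

```bash
python3 -c "
from workcell import hand_in
print(hand_in())"
```

```text
the job is handed in; nothing more can be done
None
```

The job is done and handed in at about 45 s of robot time; `hand_in` gave no verdict.

**What I did**
- **Opening:** I pressed the flap until the latch clicked and let it up slowly under the finger. Then I swept it fully open and took out the meter.
- **Readings:** I held the foot on the plate, lid and bowl in that order, for more than 1 s each, with about 2–3 N of contact force. No jar was on the bench, so there was no jar reading.
- **Closing:** I set the meter back in its pocket, swung the flap down and pressed it to the click depth. It latched when let up.

**Last checks**
- **Flap:** right after I let it up, its edge was within 0.1 px of where it started. In the final picture it still looks shut. Two of the four edge points read about 0.5 px off there, which I put down to the arm's shadow.
- **Meter:** the top view before closing showed it in its pocket at its starting position.
- **Ware and bystanders:** the lid, bowl, tin, brush and stack had not moved. The plate was found knocked about 35 mm aside after its reading, lying flat.

**Disagreement:** the fingertips were only about 6 mm ahead of the TCP, not the stated 25 mm. I found this from the contact height and the images and worked with the measured value.

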